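Clamp the oilstone with the slip-clutch thumbscrew

TASK

Lay the oilstone flat in the stone holder and slide it gently, under the overhanging screw, until its end meets the end stop. Then tighten the winged thumbscrew clockwise until its slip clutch first gives, stop there (within a sixteenth of a turn of the first slip, as the stone is brittle), and let go. Leave the other things on the bench where they are.

Things in the scene. Friction and masses are not known exactly. Their poses are not given: they have to be found in the camera images.
- stone_center (a point): centre, half-way up (16.5 above the underside), of the loose oilstone in its wooden block, about 0.36 kg. Block 168 long (own y), 62 wide (own x), 22 high; the grey stone in it, 150 x 50, stands 11 higher: 33 in all. Grasp across the 62 mm block, nearer the end away from the stop (30 off centre) to stay clear of the knob. Either end may go first
- oil_stone: the same oilstone; origin at the centre of its underside
- stone_holder: fixed stone holder, long along own x; bed 8 above the table from x = -100 to 115, 84 wide. Origin at table height under the centre of a stone fully home; +x points to the end stop. Guide blocks both sides at x = 5 to 25 and 60 to 82, tops 20 high, channel 69 wide, flared mouths. Arm, 72 high, underside 58, overhangs x = 35 to 108; screw axis at x = 52, y = 0. Set the stone down about 65 short of home (clear of arm and knob), then slide it along +x
- end_stop: upright steel plate at the far end of the holder, 50 wide, 26 high on the bed; origin at the foot of its face, the face that the block's end meets; never press on it with more than 40 N
- press_pad: round black pad, 20 across, below the arm on the screw; origin at the centre of its underside. It does not turn; it goes down about 3 mm per rad as the screw is turned clockwise and presses on the stone's top, 41 above the table. At the start it stands 4 to 7 above that height
- index_drum: steel drum 32 across, 8 high, between arm and knob; turns and sinks with the screw; origin on the screw's axis at its underside; own x points to its index rib. Running free takes about 0.2 N m. Angle between its x and the knob's x = slip of the clutch: 0 at the start, must end above 0.06, never reach 0.4 rad
- wing_knob: aluminium wing knob over the drum: bar 42 long (own x), 12 thick (own y), 26 high; origin at the bar's centre on the axis, about 114 above the table at the start, sinking with the pad as it turns. Flange 30 across lies 21 to 25 below. Clockwise from above tightens, 1 to 3 rad in all. Friction clutch to the drum slips at about 0.36 N m: torque stays level, drum stands still, knob turns on
- knurled_tin: round black knurled tin, 67 across, 38 high; origin at the centre of its underside; bystander
- steel_can: open grey steel can, 66 across, 58 high; origin at the centre of its underside; bystander
- pill_bottle: amber bottle with white cap, 42 across, 65 high; origin at the centre of its underside; bystander
- abrasive_wheel_2: flat round abrasive wheel, 52 across, 12 thick, lying; origin at the centre of its underside; bystander

How it is judged:
By the outcome, as a careful person would: the job done as asked, in the order asked, and still so for the second after the job is handed in, with the robot touching nothing.
It also fails if it takes over 67 s, if anything falls off the work surface, if the arm or the gripper's body presses on something with over 40 N, if the wrist force passes 120 N, or if a joint passes its speed limit or range.

ROBOT

A 7-joint arm with a two-finger parallel gripper is mounted at the origin on a cart in front of the work surface, level with it; the furniture and walls round the work are solid. World frame = base frame: x ahead of the robot, y to its left, z up, the work surface at z = 0. Lengths are in m, angles in rad, forces in N, time in s.
With the tool pointing down it reaches from about 0.425 to 0.875 m from the base axis. Payload 4.7 kg.
Tool frame: the origin (TCP) lies at the very end of the fingers, on their centre line; the grasp point (between the pads) lies 19 mm behind it (grip_point_offset is the distance from the TCP to the grasp point, in m); x points along the fingers, z is the direction in which the jaws open and shut, and the axes are right-handed (so a half turn about x gives the same grasp; the last joint's range is limited). The gripper opens to 87 mm and grips with 3 to 60 N. Pads are 19 mm wide; open, the fingers measure 117 mm over their backs; the gripper's body (75 mm by 190 mm) begins 51 mm behind the grasp point.
Start: joints at [-1.129, 0.321, -0.07, 1.45, 0.023, 1.371, -0.057], TCP at [0.27, 0.591, 0.223] pointing down, gripper open.
Joint ranges: [-2.86, 2.86], [-0.3, 2.09], [-1.38, 1.24], [0.06, 2.45], [-1.56, 4.7], [0.09, 2.05], [-2.69, 2.69]. Speed limits (rad/s): [2.57, 2.57, 3.14, 3.14, 3.14, 3.14, 3.14].

INTERFACE

Orientations are given as a rotation vector (axis times angle).
In Python, from bench import get_state, get_image, calibration, close_job, grip_point_offset gives the robot as it stands.
- The arm moves only by the tool play_rows, never from a script. Its argument "targets" is a list of rows, each an object with "claw": the closure, from 0 (fully open) to 1 (shut); "linear": the shift along the tool's x, y, z as a fraction of full scale, a list of three; "rotation": the turn, a rotation vector about the tool's x, y, z as a fraction of full scale, a list of three. In form: [{"claw": claw, "linear": [x, y, z], "rotation": [wx, wy, wz]}, ...]. A call has 1 to 10 rows; each row shifts and turns the pose as measured when the row begins, along the tool's axes as they then stand; what a row does not reach is not made up. Full scale, the value 1, is 2.5 cm for a shift and 90 degrees for a turn. A row lasts 1/12 s, in which the tool goes at most 41.7 mm and 7.16 degrees, less where a joint would pass 70% of its speed; a pose out of reach is approached as far as the arm can. A call with a number of a shift or a turn outside -1 to 1 is refused whole. A call with a gripper value outside its range is refused whole. The fingers move at their own pace and stop on an object; "newtons" is the grip in N (left out, the last holds). Time passes only in rows, so rows that do not move let the fingers close. It gives the time, the measured TCP pose, the force and the opening at its end, in the units of the state.
- get_state(): the state, without advancing time (a new reading comes with each control period).
- get_image(name): name is "scene" or "side" or "wrist"; returns the picture (384x512x3 uint8, blue, green, red); there is no depth.
- calibration(name): a dict with "fx", "fy", "cx", "cy" (pixels), "dist_coeffs" ([k1, k2, p1, p2, k3] as OpenCV has them; the pictures are not rectified), "rvec" (rotation vector, rad) and "tvec" (3), from world to camera coordinates, as OpenCV has them; the wrist camera has in their place "hand_eye" (4x4, takes a point from camera to tool coordinates, whose origin is the TCP and whose axes are the tool frame's). Camera axes: x right, y down, z forward; pixel columns grow to the right and rows downward; lengths in m; the calibration is good to about 2 mm. A picture is of the moment at which its call begins: read the wrist's pose just before it. calibration takes no time and is no camera call.
- close_job(): hands the job in, once; it reports no verdict.
The state is a dict: "time": time; "joint_positions": joint angles; "qd": joint speeds; "joint_torque": joint torques, N m; "position": TCP position; "tool_rot": TCP orientation; "ft_force": force on the tool from outside, world axes, zero at the start; "torque": the same for the moment, N m; "grip_width": opening from 0.0 (shut) to 1.0 (fully open).
Only numpy, scipy, OpenCV 4.12 (cv2) and the standard library are available. Lean on these libraries where they do the work, as an engineer would, in place of code of your own. Each camera call takes 0.05 s, during which the arm holds its last target. There are 200 camera calls.

## Working session

There is one attempt and no reset: what is moved stays moved. The work goes in short steps, Python scripts to look and compute and a tool call to move; the robot and the scene stay as the last step left them, time stands still between calls to the robot, and variables do not carry over. Pictures are saved under pics/ and viewed, about 8 in all and at most 12, crops included, and the job is handed in when it is done.

Besides the shell and the picture viewer there is one more tool, called after "Emit:" as name(argument=value, ...) on one line, values as JSON. play_rows: Moves the arm, as the interface text tells. Shift numbers are shares of 2.5 cm and turn numbers shares of 90 degrees, none past 1 either way. Its arguments: {"type":"object","properties":{"targets":{"type":"array"},"newtons":{"type":"number"}},"required":["targets"]}

```bash
ls; mkdir -p pics; python3 - <<'E'
from bench import *
import cv2,numpy as np
np.set_printoptions(precision=4,suppress=True)
s=get_state();print(s); print(grip_point_offset)
for n in("scene","side","wrist"):
    print(n,calibration(n))
    cv2.imwrite(f"pics/{n}0.png",get_image(n))
a=cv2.imread("pics/scene0.png");b=cv2.imread("pics/side0.png")
E
```

```text
pics
{'time': 0.0, 'joint_positions': array([-1.1289,  0.3219, -0.0701,  1.4517,  0.0226,  1.3708, -0.0569]), 'qd': array([ 0.    , -0.0003,  0.0011,  0.0027,  0.0003,  0.0011, -0.0003]), 'joint_torque': array([ -0.0004, -49.129 ,  -0.404 , -31.2525,  -0.0638,   0.0439,
         0.0002]), 'position': array([0.2695, 0.5909, 0.2214]), 'tool_rot': array([-0.8897,  1.3834,  0.8879]), 'ft_force': array([ 0.0751, -0.0153, -0.5038]), 'torque': array([-0.0532, -0.0329, -0.0377]), 'grip_width': 0.998352252833429}
0.0187
scene {'fx': 480.8038100240871, 'fy': 480.8038100240871, 'cx': 255.8000026818999, 'cy': 193.57983216657263, 'dist_coeffs': array([0.0424, 0.    , 0.    , 0.    , 0.    ]), 'rvec': array([ 2.0952, -0.8891,  0.4284]), 'tvec': array([-0.4601,  0.3082,  0.9602])}
side {'fx': 363.94100612102125, 'fy': 363.94100612102125, 'cx': 258.70737365684005, 'cy': 190.90513012143447, 'dist_coeffs': array([0.0316, 0.    , 0.    , 0.    , 0.    ]), 'rvec': array([ 2.0238, -0.1797,  0.1231]), 'tvec': array([-0.6086,  0.0919,  0.9664])}
wrist {'fx': 342.38274830826475, 'fy': 342.38274830826475, 'cx': 254.8833054153411, 'cy': 189.58670776873367, 'dist_coeffs': array([-0.0848,  0.    ,  0.    ,  0.    ,  0.    ]), 'hand_eye': array([[-0.    , -0.2746,  0.9616, -0.1621],
       [ 0.0003, -0.9616, -0.2746,  0.0754],
       [ 1.    ,  0.0003,  0.0001, -0.0004],
       [ 0.    ,  0.    ,  0.    ,  1.    ]])}
```

View pics/scene0.png

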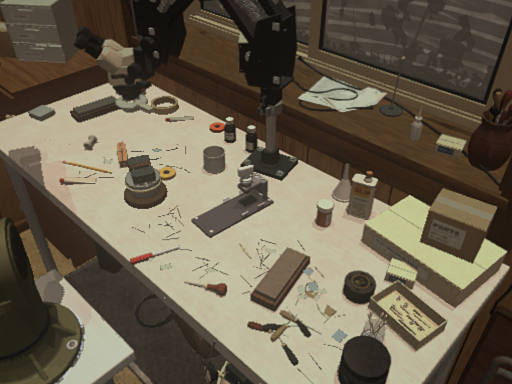

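View pics/side0.png

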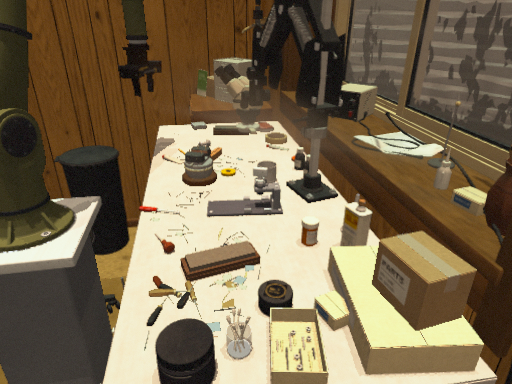

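The scene picture shows the stone at about (281,278) and the holder at (235,208), with its screw near (252,182). In the side picture the stone is at (220,260) and the holder at (245,205). I'll enlarge both.

```bash
python3 - <<'E'
import cv2,numpy as np
a=cv2.imread("pics/scene0.png");b=cv2.imread("pics/side0.png")
A=cv2.resize(a[155:315,185:320],None,fx=3.7,fy=3.7,interpolation=cv2.INTER_CUBIC)
cv2.imwrite("pics/c1.png",A)
B=cv2.resize(b[150:285,170:300],None,fx=4.4,fy=4.4,interpolation=cv2.INTER_CUBIC)
cv2.imwrite("pics/c2.png",B)
E
```

```text
(no output)
```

View pics/c1.png

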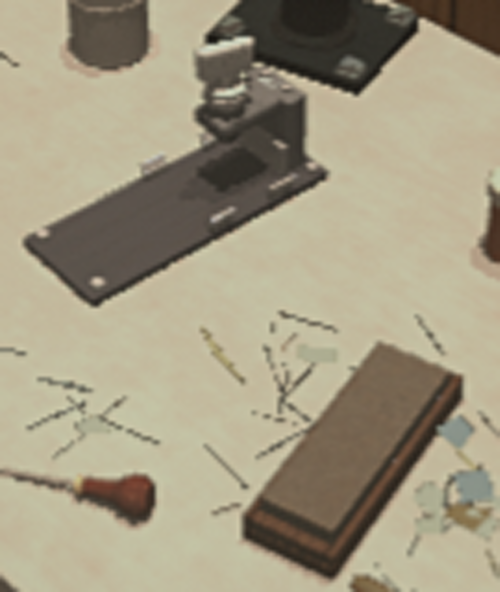

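View pics/c2.png

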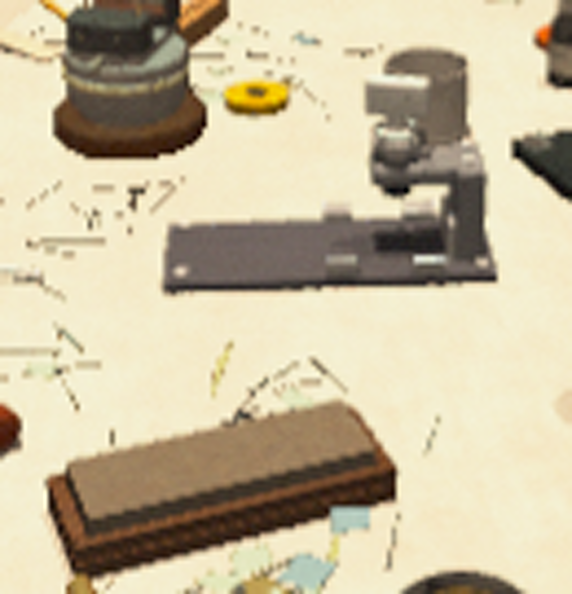

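```bash
cat > h.py <<'E'
import cv2,numpy as np
from bench import *
from scipy.spatial.transform import Rotation as R
from scipy.optimize import least_squares
np.set_printoptions(precision=4,suppress=True)
CAL={n:calibration(n) for n in("scene","side","wrist")}
def K(c): return np.array([[c['fx'],0,c['cx']],[0,c['fy'],c['cy']],[0,0,1.]])
def cam(n,s=None):
    c=CAL[n]
    if n!="wrist": return R.from_rotvec(c['rvec']).as_matrix(),c['tvec'],K(c),c['dist_coeffs']
    T=np.eye(4);T[:3,:3]=R.from_rotvec(s['tool_rot']).as_matrix();T[:3,3]=s['position']
    M=np.linalg.inv(T@c['hand_eye']);return M[:3,:3],M[:3,3],K(c),c['dist_coeffs']
def proj(P,n,s=None):
    r,t,k,d=cam(n,s);return cv2.projectPoints(np.array(P,float).reshape(-1,1,3),R.from_matrix(r).as_rotvec(),np.array(t),k,d)[0][:,0]
def ray(px,n,z,s=None):
    r,t,k,d=cam(n,s);u=cv2.undistortPoints(np.array(px,float).reshape(-1,1,2),k,d)[:,0]
    o=-r.T@t;D=np.c_[u,np.ones(len(u))]@r
    return o+D*((z-o[2])/D[:,2])[:,None]
def place(p,Q):
    c,s=np.cos(p[2]),np.sin(p[2]);Q=np.array(Q,float)
    return np.c_[p[0]+c*Q[:,0]-s*Q[:,1],p[1]+s*Q[:,0]+c*Q[:,1],Q[:,2]]
def fit(p0,views): # views: (name, state, model pts, px)
    f=lambda p:np.concatenate([(proj(place(p,Q),n,s)-np.array(px)).ravel() for n,s,Q,px in views])
    o=least_squares(f,p0,loss='soft_l1');return o.x,f(o.x).reshape(-1,2)
E
python3 - <<'E'
from h import *
c1=lambda l:np.array(l)/3.7+[185,155]
c2=lambda l:np.array(l)/4.4+[170,150]
h1=c1([(25,240),(95,297),(326,172)]);h2=c2([(168,225),(163,285),(496,275)])
s1=c1([(245,516),(333,566),(462,380)]);s2=c2([(49,482),(77,545),(395,465)])
for n,q,z in(("scene",h1,.008),("side",h2,.008),("scene",s1,.022),("side",s2,.022)): print(n,ray(q,n,z))
E
```

```text
scene [[ 0.4744  0.0502  0.008 ]
 [ 0.4697 -0.0286  0.008 ]
 [ 0.6767 -0.051   0.008 ]]
side [[ 0.4745  0.0451  0.008 ]
 [ 0.4667 -0.0355  0.008 ]
 [ 0.6767 -0.0583  0.008 ]]
scene [[ 0.3975 -0.2418  0.022 ]
 [ 0.4065 -0.3028  0.022 ]
 [ 0.5705 -0.2638  0.022 ]]
side [[ 0.3991 -0.2479  0.022 ]
 [ 0.4124 -0.2997  0.022 ]
 [ 0.5725 -0.2639  0.022 ]]
```

```bash
python3 - <<'E'
from h import *
s=get_state();M=R.from_rotvec(s['tool_rot']).as_matrix();print(M)
E
```

```text
[[-0.0005 -0.9099  0.4149]
 [-0.0013  0.4149  0.9099]
 [-1.     -0.0001 -0.0014]]
```

```bash
python3 - <<'E'
from h import *
def tri(a,b):
    P=[];q=[]
    for n,p in(("scene",a),("side",b)):
        r,t,k,d=cam(n);P.append(np.c_[r,t]);q.append(cv2.undistortPoints(np.array(p,float).reshape(1,1,2),k,d).reshape(2,1))
    X=cv2.triangulatePoints(P[0],P[1],q[0],q[1]);X=(X[:3]/X[3])[:,0];return X,proj(X,"scene"),proj(X,"side")
print("polebase",tri((270,158),(313,186)));print("poletop",tri((269,97),(324,110)));print("arm?",tri((152,50),(265,60)))
a=cv2.imread("pics/scene0.png")[0:180,60:320];b=cv2.imread("pics/side0.png")[0:200,100:380]
cv2.imwrite("pics/c3.png",np.vstack([cv2.resize(a,(433,300)),cv2.resize(b,(433,300))]))
E
```

```text
polebase (array([0.815 , 0.0894, 0.0132]), array([[269.7416, 159.0237]]), array([[313.5204, 185.1526]]))
poletop (array([0.8169, 0.0881, 0.2404]), array([[271.9548,  90.1104]]), array([[320.1301, 115.5255]]))
arm? (array([0.6951, 0.4213, 0.3305]), array([[157.3676,  37.8376]]), array([[259.083 ,  68.1211]]))
```

View pics/c3.png

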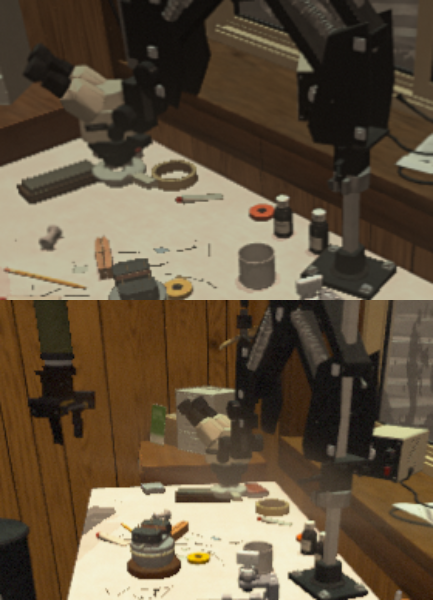

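```bash
cat >> h.py <<'E'
def want(yaw,tilt=None): # tool x down, tool y at heading yaw (deg)
    a=np.radians(yaw);y=np.array([np.cos(a),np.sin(a),0]);x=np.array([0,0,-1.]);return np.c_[x,y,np.cross(x,y)]
def plan(p,yaw,maxn=10,vmax=.04,smax=6.5):
    s=get_state();M=R.from_rotvec(s['tool_rot']);P=s['position'];W=R.from_matrix(want(yaw))
    rv=(M.inv()*W).as_rotvec();d=np.array(p)-P
    print("pos",P,"yaw",np.degrees(np.arctan2(*M.as_matrix()[1::-1,1])).round(2),"tilt",np.degrees(np.arccos(-M.as_matrix()[2,0])).round(2),"d",d,"rot deg",np.degrees(rv),"t",s['time'],"F",s['ft_force'],"T",s['torque'],"g",s['grip_width'],"j",s['joint_positions'])
    L=np.abs(M.inv().apply(d)).max()/.0248
    n=int(np.ceil(max(L,np.linalg.norm(d)/vmax,np.degrees(np.linalg.norm(rv))/smax)))
    n=max(n,1)
    for i in range(min(n,maxn)):
        Mi=M*R.from_rotvec(rv*i/n);l=Mi.inv().apply(d/n)/.025
        print(i,l.round(3),(rv/n/(np.pi/2)).round(4))
    print("n",n)
E
python3 - <<'E'
from h import *
plan([.5,0,.22],174)
E
```

```text
pos [0.2695 0.591  0.2217] yaw 155.49 tilt 0.08 d [ 0.2305 -0.591  -0.0017] rot deg [-18.5113  -0.0825  -0.0081] t 0.15 F [ 0.9518 -0.1086  0.3351] T [-0.0221 -0.0338  0.021 ] g 1.003167839906074 j [-1.1289  0.3217 -0.0701  1.4514  0.0226  1.3708 -0.0569]
0 [ 0.005 -0.958 -0.931] [-0.0108 -0.     -0.    ]
1 [ 0.005 -0.942 -0.947] [-0.0108 -0.     -0.    ]
2 [ 0.005 -0.925 -0.963] [-0.0108 -0.     -0.    ]
3 [ 0.005 -0.909 -0.978] [-0.0108 -0.     -0.    ]
4 [ 0.005 -0.892 -0.994] [-0.0108 -0.     -0.    ]
5 [ 0.005 -0.875 -1.009] [-0.0108 -0.     -0.    ]
6 [ 0.005 -0.858 -1.024] [-0.0108 -0.     -0.    ]
7 [ 0.005 -0.84  -1.038] [-0.0108 -0.     -0.    ]
8 [ 0.004 -0.823 -1.052] [-0.0108 -0.     -0.    ]
9 [ 0.004 -0.805 -1.066] [-0.0108 -0.     -0.    ]
n 19
```

Emit:
play_rows(targets=[{"claw": 0,"linear": [0,-0.9,-0.93],"rotation": [-0.01,0,0]},{"claw": 0,"linear": [0,-0.9,-0.94],"rotation": [-0.01,0,0]},{"claw": 0,"linear": [0,-0.9,-0.95],"rotation": [-0.01,0,0]},{"claw": 0,"linear": [0,-0.9,-0.97],"rotation": [-0.01,0,0]},{"claw": 0,"linear": [0,-0.88,-0.98],"rotation": [-0.01,0,0]},{"claw": 0,"linear": [0,-0.87,-1],"rotation": [-0.01,0,0]},{"claw": 0,"linear": [0,-0.86,-1],"rotation": [-0.01,0,0]},{"claw": 0,"linear": [0,-0.84,-1],"rotation": [-0.01,0,0]},{"claw": 0,"linear": [0,-0.82,-1],"rotation": [-0.01,0,0]},{"claw": 0,"linear": [0,-0.8,-1],"rotation": [-0.01,0,0]}])

```text
time: 0.98
position: [0.386, 0.2802, 0.2155]
tool_rot: [-1.024, 1.325, 1.029]
ft_force: [-0.5, 0.3, -0.2]
grip_width: 1.0
```

```bash
python3 - <<'E'
from h import *
plan([.5,0,.22],174)
E
```

```text
pos [0.386  0.2802 0.2155] yaw 165.85 tilt 0.53 d [ 0.114  -0.2802  0.0045] rot deg [-8.1485 -0.2644 -0.4586] t 0.9833 F [-0.4585  0.2708 -0.2094] T [-0.0047 -0.0553  0.0379] g 0.9999035714683834 j [-0.8067 -0.039   0.1223  1.8711  0.0018  1.3179  0.639 ]
0 [-0.018 -0.716 -0.976] [-0.0091 -0.0003 -0.0005]
1 [-0.018 -0.702 -0.986] [-0.0091 -0.0003 -0.0005]
2 [-0.018 -0.688 -0.995] [-0.0091 -0.0003 -0.0005]
3 [-0.018 -0.674 -1.005] [-0.0091 -0.0003 -0.0005]
4 [-0.018 -0.66  -1.015] [-0.0091 -0.0003 -0.0005]
5 [-0.018 -0.645 -1.024] [-0.0091 -0.0003 -0.0005]
6 [-0.018 -0.63  -1.033] [-0.0091 -0.0003 -0.0005]
7 [-0.018 -0.616 -1.042] [-0.0091 -0.0003 -0.0005]
8 [-0.018 -0.601 -1.05 ] [-0.0091 -0.0003 -0.0005]
9 [-0.018 -0.586 -1.059] [-0.0091 -0.0003 -0.0005]
n 10
```

Tracking reaches about 90 % of each row. I'll carry on.

Emit:
play_rows(targets=[{"claw": 0,"linear": [-0.02,-0.72,-1],"rotation": [-0.01,0,0]},{"claw": 0,"linear": [-0.02,-0.72,-1],"rotation": [-0.01,0,0]},{"claw": 0,"linear": [-0.02,-0.7,-1],"rotation": [-0.01,0,0]},{"claw": 0,"linear": [-0.02,-0.7,-1],"rotation": [-0.01,0,0]},{"claw": 0,"linear": [-0.02,-0.68,-1],"rotation": [-0.01,0,0]},{"claw": 0,"linear": [-0.02,-0.68,-1],"rotation": [-0.01,0,0]},{"claw": 0,"linear": [-0.02,-0.66,-1],"rotation": [-0.01,0,0]},{"claw": 0,"linear": [-0.02,-0.64,-1],"rotation": [-0.01,0,0]},{"claw": 0,"linear": [-0.02,-0.6,-1],"rotation": [-0.01,0,0]},{"claw": 0,"linear": [0,0,0],"rotation": [0,0,0]}])

```text
time: 1.82
position: [0.4984, 0.009, 0.2193]
tool_rot: [-1.13, 1.267, 1.132]
ft_force: [-0.2, -0.9, 0.6]
grip_width: 1.001
```

```bash
python3 - <<'E'
from h import *
import pickle
s=get_state();im=get_image("wrist");cv2.imwrite("pics/w1.png",cv2.resize(im,(800,600),interpolation=cv2.INTER_CUBIC));pickle.dump(s,open("w1.pkl","wb"))
plan([.48,-.25,.16],193)
E
```

```text
pos [0.4974 0.0119 0.219 ] yaw 173.92 tilt 0.54 d [-0.0174 -0.2619 -0.059 ] rot deg [-19.0794  -0.1293  -0.5224] t 1.8667 F [0.5414 0.4675 0.5249] T [ 0.0764  0.0411 -0.0455] g 1.0020693308256658 j [-0.534  -0.0075  0.4562  1.8328  0.0056  1.3247  1.3855]
0 [ 0.218 -0.04  -0.953] [-0.0193 -0.0001 -0.0005]
1 [ 0.218 -0.011 -0.954] [-0.0193 -0.0001 -0.0005]
2 [ 0.218  0.018 -0.954] [-0.0193 -0.0001 -0.0005]
3 [ 0.217  0.047 -0.953] [-0.0193 -0.0001 -0.0005]
4 [ 0.217  0.076 -0.951] [-0.0193 -0.0001 -0.0005]
5 [ 0.217  0.105 -0.948] [-0.0193 -0.0001 -0.0005]
6 [ 0.216  0.134 -0.944] [-0.0193 -0.0001 -0.0005]
7 [ 0.216  0.163 -0.94 ] [-0.0193 -0.0001 -0.0005]
8 [ 0.216  0.191 -0.935] [-0.0193 -0.0001 -0.0005]
9 [ 0.215  0.22  -0.929] [-0.0193 -0.0001 -0.0005]
n 11
```

View pics/w1.png

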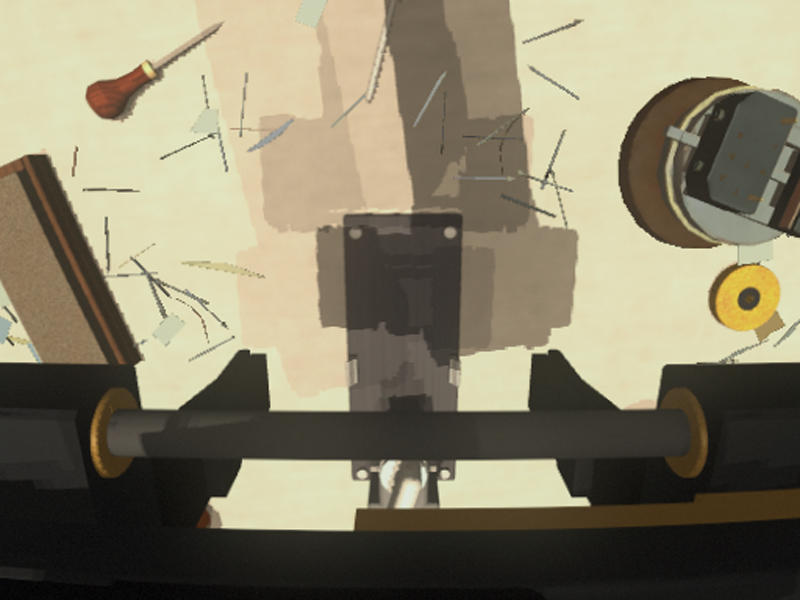

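The wrist view shows the -x edge of the bed, with corners at (345,214) and (462,213). The guide blocks' inner faces are near (357,372) and (449,372), and the far-end holes at (361,472) and (446,474). The knob sits at (403,480), partly hidden by the gripper. The stone is at the left.

```bash
python3 - <<'E'
from h import *
import pickle
s=pickle.load(open("w1.pkl","rb"));k=.64
a=ray(np.array([(345,214),(462,213),(361,472),(446,474),(356,233),(450,232)])*k,"wrist",.008,s)
g=ray(np.array([(357,372),(449,372)])*k,"wrist",.020,s)
print(a,g);m=(a[0]+a[1])/2;print(np.linalg.norm(a[0]-a[1]),np.linalg.norm(g[0]-g[1]))
for q in((g[0]+g[1])/2,(a[2]+a[3])/2,(a[4]+a[5])/2):print(q,np.degrees(np.arctan2(*(q-m)[1::-1])))
e=a[1]-a[0];print("yaw end",np.degrees(np.arctan2(-e[0],e[1])))
E
```

```text
[[ 0.4644 -0.0262  0.008 ]
 [ 0.4724  0.055   0.008 ]
 [ 0.6709 -0.0413  0.008 ]
 [ 0.6799  0.0268  0.008 ]
 [ 0.4785 -0.0202  0.008 ]
 [ 0.4848  0.0456  0.008 ]] [[ 0.5784 -0.0314  0.02  ]
 [ 0.5855  0.0356  0.02  ]]
0.08161228704767343 0.06740512883927635
[0.5819 0.0021 0.02  ] -6.196672498574023
[ 0.6754 -0.0072  0.008 ] -5.9743705315329585
[0.4817 0.0127 0.008 ] -7.490687528807212
yaw end -5.604107715038555
```

Emit:
play_rows(targets=[{"claw": 0,"linear": [0.22,-0.04,-1],"rotation": [-0.021,0,-0.001]},{"claw": 0,"linear": [0.22,-0.01,-1],"rotation": [-0.021,0,-0.001]},{"claw": 0,"linear": [0.22,0.02,-1],"rotation": [-0.021,0,-0.001]},{"claw": 0,"linear": [0.22,0.05,-1],"rotation": [-0.021,0,-0.001]},{"claw": 0,"linear": [0.22,0.08,-1],"rotation": [-0.021,0,-0.001]},{"claw": 0,"linear": [0.22,0.11,-1],"rotation": [-0.021,0,-0.001]},{"claw": 0,"linear": [0.22,0.14,-1],"rotation": [-0.021,0,-0.001]},{"claw": 0,"linear": [0.22,0.17,-1],"rotation": [-0.021,0,-0.001]},{"claw": 0,"linear": [0.22,0.2,-1],"rotation": [-0.021,0,-0.001]},{"claw": 0,"linear": [0,0,0],"rotation": [0,0,0]}])

```text
time: 2.7
position: [0.4871, -0.2072, 0.1651]
tool_rot: [-1.37, 1.086, 1.373]
ft_force: [-0.9, -0.7, 0.4]
grip_width: 0.998
```

```bash
python3 - <<'E'
from h import *
import pickle
s=get_state();im=get_image("wrist");cv2.imwrite("pics/w2.png",cv2.resize(im,(800,600),interpolation=cv2.INTER_CUBIC));pickle.dump(s,open("w2.pkl","wb"))
plan([.48,-.25,.16],193)
E
```

```text
pos [ 0.4877 -0.2043  0.1653] yaw -167.05 tilt 0.57 d [-0.0077 -0.0457 -0.0053] rot deg [-0.0461  0.4613  0.3297] t 2.75 F [ 0.7656  0.7677 -0.2814] T [ 0.043  -0.0602 -0.0088] g 1.0044749139199622 j [-0.2812  0.1077  0.6804  1.849  -0.0829  1.2098  2.2225]
0 [ 0.097  0.356 -0.857] [-0.0003  0.0026  0.0018]
1 [ 0.101  0.356 -0.857] [-0.0003  0.0026  0.0018]
n 2
```

View pics/w2.png

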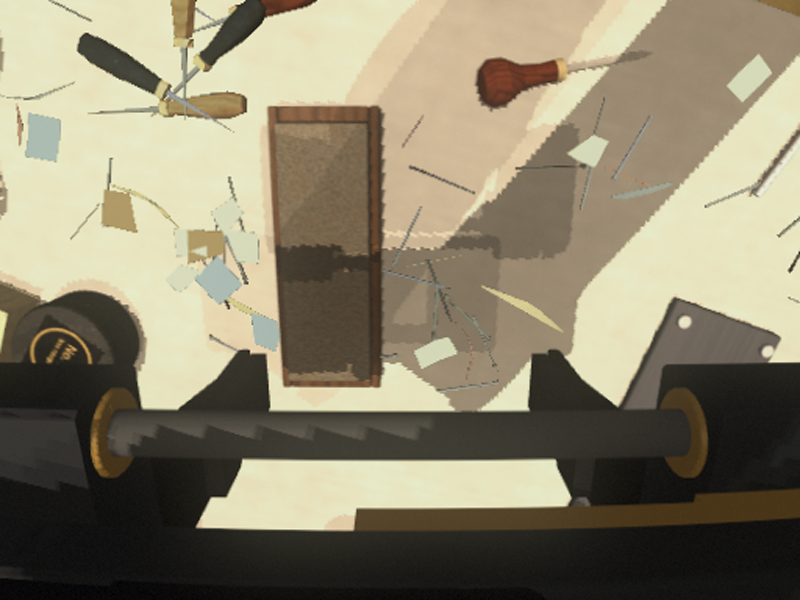

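The stone shows with its block rim corners at TL (268,107), BL (285,386) and BR (about 374,386). Its long axis runs nearly straight along the tool's y.

```bash
python3 - <<'E'
from h import *
import pickle
s=pickle.load(open("w2.pkl","rb"));k=.64
a=ray(np.array([(268,107),(285,386)])*k,"wrist",.022,s)
b=ray(np.array([(382,107),(381,386)])*k,"wrist",.0,s)
print(a,b,np.linalg.norm(a[0]-a[1]))
for e in(a[1]-a[0],b[1]-b[0]):print(np.degrees(np.arctan2(e[1],e[0])))
g=[]
Q=[(-84,-31,22),(84,-31,22),(-84,31,22),(84,31,22),(-84,31,0),(84,31,0)]
c1=lambda l:np.array(l)/3.7+[185,155]
c2=lambda l:np.array(l)/4.4+[170,150]
Q=np.array(Q)/1000
W=("wrist",s,Q[[0,1]],np.array([(268,107),(285,386)])*k)
S=[("scene",None,Q[[2,0,1]],c1([(245,516),(333,566),(462,380)])),("side",None,Q[[2,0,1]],c2([(49,482),(77,545),(395,465)]))]
for v in([W],S,[W]+S):
    p,r=fit([.485,-.254,.22],v);print(p,np.degrees(p[2]),r.round(1).tolist())
    print((proj(place(p,Q),"wrist",s)/k).round(0).tolist())
E
```

```text
[[ 0.41   -0.2971  0.022 ]
 [ 0.5719 -0.2599  0.022 ]] [[ 0.3954 -0.2371  0.    ]
 [ 0.5689 -0.1995  0.    ]] 0.16610494806692797
12.918713456334823
12.246556263562175
[ 0.4844 -0.2482  0.2248] 12.880514670367164 [[-0.0, -0.7], [-0.0, 1.2]]
[[268.0, 106.0], [285.0, 388.0], [382.0, 105.0], [384.0, 388.0], [383.0, 108.0], [384.0, 373.0]]
[ 0.4849 -0.2526  0.2317] 13.274554755745612 [[-0.5, 0.4], [0.9, -1.3], [0.8, -0.8], [-1.4, -1.5], [-1.0, 0.8], [0.6, -0.2]]
[[259.0, 106.0], [279.0, 388.0], [373.0, 104.0], [378.0, 387.0], [374.0, 106.0], [379.0, 372.0]]
[ 0.4847 -0.2494  0.2311] 13.242648084049279 [[-2.0, -0.4], [-0.6, 1.4], [-1.7, -0.4], [-0.3, -2.1], [-0.4, -1.4], [-1.5, -2.4], [-1.2, -0.2], [0.2, -1.0]]
[[265.0, 106.0], [284.0, 388.0], [379.0, 105.0], [383.0, 388.0], [380.0, 107.0], [383.0, 373.0]]
```

```bash
python3 - <<'E'
from h import *
plan([.455,-.2553,.07],192.8,vmax=.03)
E
```

```text
pos [ 0.4877 -0.2043  0.1653] yaw -167.05 tilt 0.57 d [-0.0327 -0.051  -0.0953] rot deg [0.1539 0.4619 0.3288] t 2.75 F [ 0.7656  0.7677 -0.2814] T [ 0.043  -0.0602 -0.0088] g 1.0044749139199622 j [-0.2812  0.1077  0.6804  1.849  -0.0829  1.2098  2.2225]
0 [ 0.947  0.439 -0.432] [0.0004 0.0013 0.0009]
1 [ 0.948  0.437 -0.43 ] [0.0004 0.0013 0.0009]
2 [ 0.95   0.435 -0.428] [0.0004 0.0013 0.0009]
3 [ 0.951  0.434 -0.427] [0.0004 0.0013 0.0009]
n 4
```

Emit:
play_rows(targets=[{"claw": 0,"linear": [0.9,0.44,-0.44],"rotation": [0,0.001,0.001]},{"claw": 0,"linear": [0.9,0.44,-0.44],"rotation": [0,0.001,0.001]},{"claw": 0,"linear": [0.9,0.44,-0.44],"rotation": [0,0.001,0.001]},{"claw": 0,"linear": [0.9,0.44,-0.44],"rotation": [0,0.001,0.001]},{"claw": 0,"linear": [0,0,0],"rotation": [0,0,0]},{"claw": 0,"linear": [0,0,0],"rotation": [0,0,0]}])

```text
time: 3.25
position: [0.4604, -0.2439, 0.0726]
tool_rot: [-1.377, 1.076, 1.383]
ft_force: [0.0, 0.1, 1.0]
grip_width: 0.999
```

```bash
python3 - <<'E'
from h import *
plan([.455,-.2553,.006],192.8,vmax=.02)
E
```

```text
pos [ 0.4604 -0.2439  0.0726] yaw -166.37 tilt 0.62 d [-0.0054 -0.0114 -0.0666] rot deg [0.8359 0.5192 0.3345] t 3.25 F [0.0239 0.0915 0.9667] T [ 0.0558 -0.0583  0.0249] g 0.9985265746996295 j [-0.1911  0.2102  0.7026  1.9628 -0.1708  1.0257  2.3988]
0 [ 0.664  0.083 -0.104] [0.0023 0.0014 0.0009]
1 [ 0.665  0.082 -0.103] [0.0023 0.0014 0.0009]
2 [ 0.665  0.08  -0.101] [0.0023 0.0014 0.0009]
3 [ 0.665  0.079 -0.1  ] [0.0023 0.0014 0.0009]
n 4
```

Emit:
play_rows(targets=[{"claw": 0,"linear": [0.65,0.1,-0.15],"rotation": [0.002,0.002,0.001]},{"claw": 0,"linear": [0.65,0.1,-0.15],"rotation": [0.002,0.002,0.001]},{"claw": 0,"linear": [0.5,0.1,-0.12],"rotation": [0.002,0.002,0.001]},{"claw": 0,"linear": [0.5,0.05,-0.05],"rotation": [0.002,0.002,0.001]},{"claw": 0,"linear": [0,0,0],"rotation": [0,0,0]},{"claw": 0,"linear": [0,0,0],"rotation": [0,0,0]}])

```text
time: 3.75
position: [0.4657, -0.2473, 0.0195]
tool_rot: [-1.388, 1.079, 1.372]
ft_force: [-0.1, 0.1, -1.1]
grip_width: 1.004
```

```bash
python3 - <<'E'
from h import *
plan([.455,-.2553,.006],192.8,vmax=.02)
E
```

```text
pos [ 0.4657 -0.2473  0.0195] yaw -166.4 tilt 0.68 d [-0.0107 -0.008  -0.0135] rot deg [ 0.7986 -0.1141  0.6699] t 3.75 F [-0.128  0.07  -1.146] T [ 0.0134  0.0412 -0.0129] g 1.003747498069321 j [-0.1585  0.3001  0.6784  1.9971 -0.2448  0.9125  2.4555]
0 [ 0.534  0.496 -0.21 ] [ 0.0089 -0.0013  0.0074]
n 1
```

Emit:
play_rows(targets=[{"claw": 0,"linear": [0.2,0.5,-0.22],"rotation": [0.009,0,0.007]},{"claw": 0,"linear": [0.2,0.1,-0.1],"rotation": [0,0,0]},{"claw": 0,"linear": [0.1,0,0],"rotation": [0,0,0]},{"claw": 0,"linear": [0,0,0],"rotation": [0,0,0]}])

```text
time: 4.08
position: [0.455, -0.2586, 0.0089]
tool_rot: [-1.377, 1.093, 1.367]
ft_force: [0.8, -0.3, -0.5]
grip_width: 1.008
```

```bash
python3 - <<'E'
from h import *
plan([.455,-.2553,.006],192.8,vmax=.02)
E
```

```text
pos [ 0.455  -0.2586  0.0089] yaw -167.14 tilt 0.32 d [-0.      0.0033 -0.0029] rot deg [ 0.0547 -0.178   0.2683] t 4.0833 F [ 0.7986 -0.276  -0.4864] T [ 0.1042 -0.0322 -0.0172] g 1.007560707667923 j [-0.1367  0.3153  0.6827  2.0088 -0.2546  0.8953  2.4768]
0 [ 0.118 -0.029  0.131] [ 0.0006 -0.002   0.003 ]
n 1
```

Good. Next I close at 40 N.

Emit:
play_rows(newtons=40, targets=[{"claw": 0,"linear": [0.1,0,0.1],"rotation": [0,0,0]},{"claw": 1,"linear": [0,0,0],"rotation": [0,0,0]},{"claw": 1,"linear": [0,0,0],"rotation": [0,0,0]},{"claw": 1,"linear": [0,0,0],"rotation": [0,0,0]},{"claw": 1,"linear": [0,0,0],"rotation": [0,0,0]},{"claw": 1,"linear": [0,0,0],"rotation": [0,0,0]},{"claw": 1,"linear": [0,0,0],"rotation": [0,0,0]},{"claw": 1,"linear": [0,0,0],"rotation": [0,0,0]}])

```text
time: 4.75
position: [0.455, -0.2565, 0.0069]
tool_rot: [-1.377, 1.093, 1.365]
ft_force: [0.1, -0.1, -0.6]
grip_width: 0.705
```

```bash
python3 - <<'E'
from h import *
plan([.455,-.2553,.08],192.8,vmax=.02)
E
```

```text
pos [ 0.455  -0.2565  0.0069] yaw -167.21 tilt 0.41 d [0.     0.0012 0.0731] rot deg [-0.0076 -0.2154  0.3521] t 4.75 F [ 0.1018 -0.0647 -0.6267] T [ 0.1238  0.0199 -0.0279] g 0.7053521085764926 j [-0.1396  0.3151  0.6815  2.0139 -0.256   0.8888  2.4735]
0 [-0.731 -0.007  0.009] [-0.     -0.0006  0.001 ]
1 [-0.731 -0.006  0.009] [-0.     -0.0006  0.001 ]
2 [-0.731 -0.005  0.01 ] [-0.     -0.0006  0.001 ]
3 [-0.731 -0.004  0.011] [-0.     -0.0006  0.001 ]
n 4
```

Emit:
play_rows(targets=[{"claw": 1,"linear": [-0.4,0,0],"rotation": [0,0,0]},{"claw": 1,"linear": [-0.8,0,0],"rotation": [0,0,0]},{"claw": 1,"linear": [-0.8,0,0],"rotation": [0,0,0]},{"claw": 1,"linear": [-0.8,0,0],"rotation": [0,0,0]},{"claw": 1,"linear": [-0.3,-0.1,0.4],"rotation": [0.01,0,0]},{"claw": 1,"linear": [0,-0.15,0.8],"rotation": [0.018,0,0]},{"claw": 1,"linear": [0,-0.15,0.8],"rotation": [0.018,0,0]},{"claw": 1,"linear": [0,-0.15,0.8],"rotation": [0.018,0,0]},{"claw": 1,"linear": [0,-0.1,0.8],"rotation": [0.018,0,0]},{"claw": 1,"linear": [0,-0.1,0.8],"rotation": [0.018,0,0]}])

```text
time: 5.58
position: [0.4465, -0.1451, 0.0868]
tool_rot: [-1.241, 1.195, 1.249]
ft_force: [0.1, 0.1, -4.3]
grip_width: 0.705
```

```bash
python3 - <<'E'
from h import *
plan([.455,.0157,.08],173.9,vmax=.023)
E
```

```text
pos [ 0.4465 -0.1451  0.0868] yaw -177.32 tilt 0.55 d [ 0.0085  0.1608 -0.0068] rot deg [ 8.7815 -0.1629 -0.5227] t 5.5833 F [ 0.1308  0.1264 -4.2903] T [ 0.0429  0.1413 -0.0447] g 0.7054522580352429 j [-0.3849  0.0574  0.662   2.0605 -0.035   1.0442  1.9117]
0 [ 0.032 -0.08   0.801] [ 0.0122 -0.0002 -0.0007]
1 [ 0.032 -0.065  0.803] [ 0.0122 -0.0002 -0.0007]
2 [ 0.032 -0.05   0.804] [ 0.0122 -0.0002 -0.0007]
3 [ 0.033 -0.034  0.805] [ 0.0122 -0.0002 -0.0007]
4 [ 0.033 -0.019  0.805] [ 0.0122 -0.0002 -0.0007]
5 [ 0.033 -0.003  0.805] [ 0.0122 -0.0002 -0.0007]
6 [0.034 0.012 0.805] [ 0.0122 -0.0002 -0.0007]
7 [0.034 0.028 0.805] [ 0.0122 -0.0002 -0.0007]
n 8
```

Emit:
play_rows(targets=[{"claw": 1,"linear": [0.03,-0.08,0.82],"rotation": [0.012,0,-0.001]},{"claw": 1,"linear": [0.03,-0.07,0.82],"rotation": [0.012,0,-0.001]},{"claw": 1,"linear": [0.03,-0.05,0.82],"rotation": [0.012,0,-0.001]},{"claw": 1,"linear": [0.03,-0.03,0.82],"rotation": [0.012,0,-0.001]},{"claw": 1,"linear": [0.03,-0.02,0.82],"rotation": [0.012,0,-0.001]},{"claw": 1,"linear": [0.03,0,0.82],"rotation": [0.012,0,-0.001]},{"claw": 1,"linear": [0.03,0,0.8],"rotation": [0.012,0,-0.001]},{"claw": 1,"linear": [0,0,0.6],"rotation": [0.012,0,0]},{"claw": 1,"linear": [0,0,0],"rotation": [0,0,0]},{"claw": 1,"linear": [0,0,0],"rotation": [0,0,0]}])

```text
time: 6.42
position: [0.446, 0.0241, 0.0802]
tool_rot: [-1.125, 1.269, 1.136]
ft_force: [0.2, 0.2, -5.0]
grip_width: 0.704
```

```bash
python3 - <<'E'
from h import *
import pickle
s=get_state();im=get_image("wrist");sc=get_image("scene");sd=get_image("side");pickle.dump(s,open("w3.pkl","wb"))
plan([.455,.0157,.05],173.9,vmax=.023)
cv2.imwrite("pics/scene3.png",sc);cv2.imwrite("pics/side3.png",sd);cv2.imwrite("pics/w3.png",im)
A=cv2.resize(im,(600,450));B=cv2.resize(sc[150:260,180:300],(0,0),fx=3,fy=3);
cv2.imwrite("pics/w3v.png",cv2.resize(im[:300,100:412],(780,750),interpolation=cv2.INTER_CUBIC)[:600])
E
```

```text
pos [0.4466 0.0231 0.0803] yaw 173.61 tilt 0.61 d [ 0.0084 -0.0074 -0.0303] rot deg [-0.2893 -0.1421 -0.5886] t 6.5667 F [-0.6111 -0.7694 -4.539 ] T [0.0223 0.0891 0.0254] g 0.7053662806709148 j [-0.5873  0.0141  0.483   2.1086 -0.0073  1.0311  1.3588]
0 [ 0.605 -0.19  -0.126] [-0.0016 -0.0008 -0.0033]
1 [ 0.606 -0.187 -0.127] [-0.0016 -0.0008 -0.0033]
n 2
```

View pics/w3v.png

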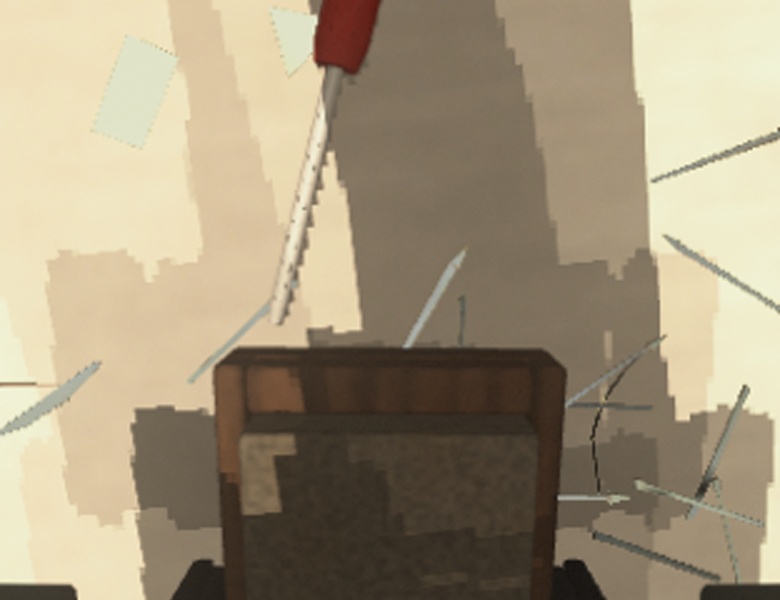

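The wrist view shows the held stone's rear rim centred on the tool: its edges are at 217 and 566, mean 391.5, less than 1 mm off. The holder is hidden behind it. I'll check the stone against the holder in the fixed cameras.

```bash
python3 - <<'E'
from h import *
a=cv2.imread("pics/scene3.png")[155:245,180:290];b=cv2.imread("pics/side3.png")[145:245,185:305]
f=lambda i:cv2.resize(i,None,fx=3.3*2,fy=6.6,interpolation=cv2.INTER_CUBIC)
A=cv2.resize(a,(550,450),interpolation=cv2.INTER_CUBIC)
cv2.imwrite("pics/s3a.png",np.hstack([cv2.resize(a[:, :],(396,324),interpolation=cv2.INTER_CUBIC),cv2.resize(b,(389,324),interpolation=cv2.INTER_CUBIC)]))
# predicted stone corner positions from TCP
import pickle
s=pickle.load(open("w3.pkl","rb"));T=R.from_rotvec(s['tool_rot']).as_matrix();P=s['position']
# block coords in tool: top rim z at... underside was 0 when TCP z=.0069
Q=[T@np.array([.0069-h,ly,lz])+P for h in(.022,0) for ly in(.054,-.114) for lz in(-.031,.031)]
print("crop scene",((proj(Q,"scene")-[180,155])*3.6).round(0).tolist());print("side",((proj(Q,"side")-[185,145])*3.24+[396,0]).round(0).tolist())
E
```

```text
crop scene [[-20.0, 231.0], [-70.0, 184.0], [187.0, 130.0], [134.0, 90.0], [-17.0, 256.0], [-66.0, 209.0], [188.0, 155.0], [136.0, 114.0]]
side [[366.0, 122.0], [375.0, 93.0], [567.0, 120.0], [566.0, 91.0], [368.0, 146.0], [377.0, 115.0], [567.0, 143.0], [566.0, 113.0]]
```

View pics/s3a.png

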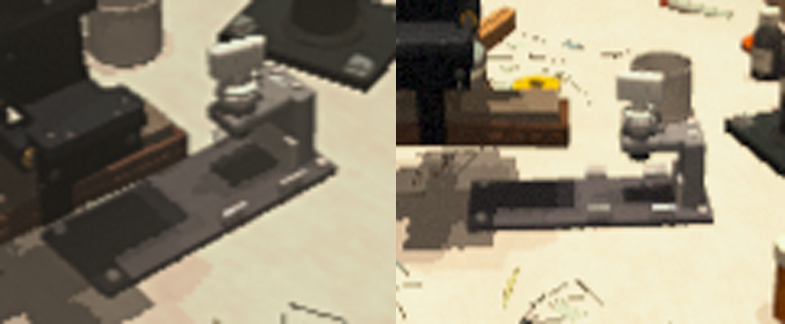

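```bash
python3 - <<'E'
from h import *
plan([.4536,.0141,.018],173.9,vmax=.023)
E
```

```text
pos [0.4466 0.0231 0.0803] yaw 173.61 tilt 0.61 d [ 0.007  -0.009  -0.0623] rot deg [-0.2893 -0.1421 -0.5886] t 6.5667 F [-0.6111 -0.7694 -4.539 ] T [0.0223 0.0891 0.0254] g 0.7053662806709148 j [-0.5873  0.0141  0.483   2.1086 -0.0073  1.0311  1.3588]
0 [ 0.83  -0.115 -0.106] [-0.0011 -0.0005 -0.0022]
1 [ 0.831 -0.112 -0.107] [-0.0011 -0.0005 -0.0022]
2 [ 0.831 -0.109 -0.108] [-0.0011 -0.0005 -0.0022]
n 3
```

Emit:
play_rows(targets=[{"claw": 1,"linear": [0.6,-0.11,-0.13],"rotation": [-0.001,0,-0.003]},{"claw": 1,"linear": [0.6,-0.11,-0.13],"rotation": [-0.001,0,-0.003]},{"claw": 1,"linear": [0.6,-0.08,-0.13],"rotation": [-0.001,0,-0.002]},{"claw": 1,"linear": [0.4,0,-0.1],"rotation": [0,0,0]},{"claw": 1,"linear": [0,0,0],"rotation": [0,0,0]},{"claw": 1,"linear": [0,0,0],"rotation": [0,0,0]}])

```text
time: 7.07
position: [0.4535, 0.0035, 0.0248]
tool_rot: [-1.129, 1.261, 1.119]
ft_force: [0.5, 0.3, -4.3]
grip_width: 0.709
```

```bash
python3 - <<'E'
from h import *
plan([.4536,.0141,.018],173.9,vmax=.023)
E
```

```text
pos [0.4535 0.0035 0.0248] yaw 173.39 tilt 0.33 d [ 0.0001  0.0106 -0.0068] rot deg [-0.5061 -0.181   0.2818] t 7.0667 F [ 0.4881  0.3211 -4.2751] T [ 0.1046  0.0923 -0.0001] g 0.7091659393438136 j [-0.5521  0.1089  0.5061  2.1539 -0.0629  0.8889  1.4464]
0 [0.271 0.045 0.421] [-0.0056 -0.002   0.0031]
n 1
```

Emit:
play_rows(targets=[{"claw": 1,"linear": [0.05,0.04,0.42],"rotation": [-0.005,0,0.001]},{"claw": 1,"linear": [0.05,0,0],"rotation": [0,0,0]},{"claw": 1,"linear": [0,0,0],"rotation": [0,0,0]},{"claw": 1,"linear": [0,0,0],"rotation": [0,0,0]}])

```text
time: 7.4
position: [0.4551, 0.0156, 0.024]
tool_rot: [-1.134, 1.255, 1.125]
ft_force: [-0.0, 1.2, -5.6]
grip_width: 0.7
```

```bash
python3 - <<'E'
from h import *
plan([.4536,.0141,.018],173.9,vmax=.023)
sc=get_image("scene");sd=get_image("side")
cv2.imwrite("pics/scene4.png",sc);cv2.imwrite("pics/side4.png",sd)
a=sc[170:245,190:290];b=sd[175:225,200:300]
cv2.imwrite("pics/s4.png",np.vstack([cv2.resize(a[:40],(800,320),interpolation=cv2.INTER_CUBIC)[:1],cv2.resize(a,(500,375),interpolation=cv2.INTER_CUBIC) if 0 else cv2.resize(a[0:45,30:],(800,320),interpolation=cv2.INTER_CUBIC)[:0] if 0 else np.zeros((0,800,3),np.uint8),cv2.resize(a[10:50,10:80],(800,300),interpolation=cv2.INTER_CUBIC)*0+cv2.resize(a[0:45,5:90],(800,300),interpolation=cv2.INTER_CUBIC),cv2.resize(b[0:50,:],(800,298),interpolation=cv2.INTER_CUBIC)]))
E
```

```text
pos [0.4551 0.0156 0.024 ] yaw 173.87 tilt 0.33 d [-0.0015 -0.0015 -0.006 ] rot deg [-0.0296 -0.0993  0.3146] t 7.4 F [-0.0483  1.2033 -5.6113] T [ 0.1046  0.1331 -0.0188] g 0.6998544691623675 j [-0.5658  0.1137  0.4947  2.1506 -0.0661  0.8868  1.4316]
0 [ 0.24   0.054 -0.066] [-0.0003 -0.0011  0.0035]
n 1
```

View pics/s4.png

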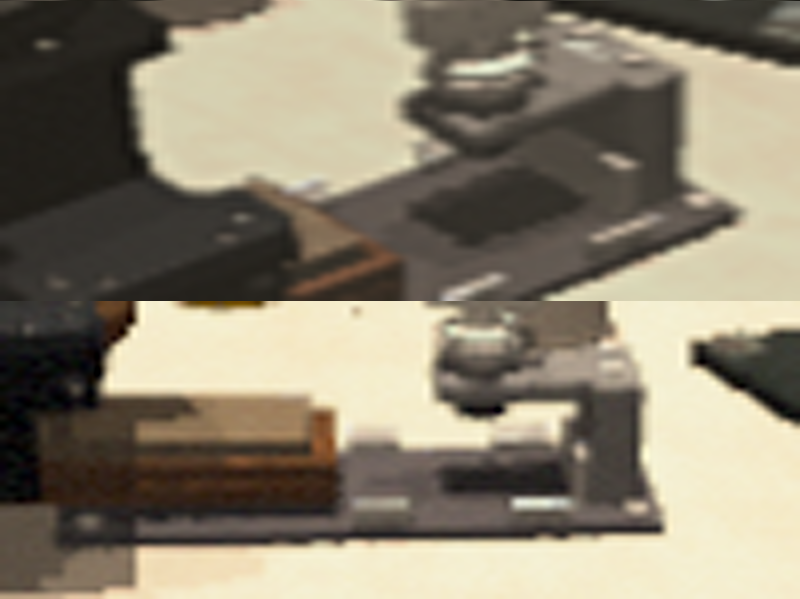

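```bash
python3 - <<'E'
from h import *
f=lambda l:np.array([(200+u/8,175+(v-301)/5.96) for u,v in l])
g=lambda l:np.array([(195+u/(800/85),170+(v-1)/(300/45)) for u,v in l])
a=ray(f([(381,504),(373,437),(541,503),(522,438)]),"side",.02);print(a)
m1,m2=(a[0]+a[1])/2,(a[2]+a[3])/2;print(m1,m2,np.degrees(np.arctan2(*(m2-m1)[1::-1])))
b=ray(g([(474,287),(305,186),(626,230)]),"scene",.02);print(b,(b[0]+b[1])/2)
s=get_state();T=R.from_rotvec(s['tool_rot']).as_matrix();P=s['position']
Q=[T@np.array([.0069-h,-.114,lz])+P for h in(.022,0) for lz in(-.031,.031)]
print(Q)
print("side",((proj(Q,"side")-[200,175])*[8,5.96]+[0,301]).round(0).tolist());print("scene",((proj(Q,"scene")-[195,170])*[800/85,300/45]).round(0).tolist())
E
```

```text
[[ 0.5792 -0.0435  0.02  ]
 [ 0.5868  0.0244  0.02  ]
 [ 0.6345 -0.0519  0.02  ]
 [ 0.641   0.0142  0.02  ]]
[ 0.583  -0.0096  0.02  ] [ 0.6377 -0.0188  0.02  ] -9.634441847700423
[[ 0.5809 -0.0404  0.02  ]
 [ 0.5916  0.0391  0.02  ]
 [ 0.6354 -0.0466  0.02  ]] [ 0.5862 -0.0006  0.02  ]
[array([ 0.565 , -0.0278,  0.0398]), array([0.5717, 0.0339, 0.0397]), array([ 0.5651, -0.0278,  0.0178]), array([0.5718, 0.0338, 0.0177])]
side [[334.0, 453.0], [328.0, 395.0], [335.0, 495.0], [329.0, 435.0]]
scene [[399.0, 252.0], [264.0, 175.0], [402.0, 295.0], [267.0, 217.0]]
```

Stone and holder agree within about 2 mm. I'll lower it onto the bed and correct y by about -1.5 mm.

Emit:
play_rows(targets=[{"claw": 1,"linear": [0.15,0,-0.06],"rotation": [0,0,0.003]},{"claw": 1,"linear": [0.12,0,0],"rotation": [0,0,0]},{"claw": 1,"linear": [0.08,0,0],"rotation": [0,0,0]},{"claw": 1,"linear": [0,0,0],"rotation": [0,0,0]}])

```text
time: 7.83
position: [0.4558, 0.0139, 0.0153]
tool_rot: [-1.132, 1.257, 1.128]
ft_force: [-0.5, 0.7, -2.4]
grip_width: 0.706
```

```bash
python3 - <<'E'
from h import *
plan([.4536,.0141,.0155],173.9,vmax=.023)
E
```

```text
pos [0.4558 0.0139 0.0153] yaw 173.87 tilt 0.14 d [-0.0022  0.0002  0.0002] rot deg [-0.0312 -0.053   0.1305] t 7.8333 F [-0.5039  0.6639 -2.4018] T [0.0995 0.117  0.0036] g 0.7059231718953447 j [-0.5587  0.1339  0.4955  2.1526 -0.0814  0.8706  1.4492]
0 [-0.008  0.088 -0.   ] [-0.0003 -0.0006  0.0015]
n 1
```

Emit:
play_rows(targets=[{"claw": 1,"linear": [0,-0.2,0],"rotation": [0,0,0]},{"claw": 1,"linear": [0,-0.2,0],"rotation": [0,0,0]},{"claw": 1,"linear": [0,-0.2,0],"rotation": [0,0,0]},{"claw": 1,"linear": [0,-0.2,0],"rotation": [0,0,0]},{"claw": 1,"linear": [0,-0.2,0],"rotation": [0,0,0]}])

```text
time: 8.25
position: [0.4821, 0.0109, 0.0154]
tool_rot: [-1.131, 1.258, 1.129]
ft_force: [-0.8, 0.2, -2.5]
grip_width: 0.701
```

```bash
python3 - <<'E'
from h import *
o=np.array([.5679,.0019]);u=np.array([np.cos(np.radians(-6.1)),np.sin(np.radians(-6.1))])
P=get_state()['position'][:2]-o;print("along,lat",P@u,u[0]*P[1]-u[1]*P[0])
plan([.5679-.05*u[0],.0019-.05*u[1],.0155],173.9,vmax=.005)
E
```

```text
along,lat -0.08626286591541295 -0.00011821983593389776
pos [0.4821 0.0109 0.0154] yaw 173.87 tilt 0.07 d [ 0.0361 -0.0037  0.0001] rot deg [-0.0306 -0.0458  0.0572] t 8.25 F [-0.8224  0.1837 -2.5148] T [-0.0029  0.1667 -0.0578] g 0.7005338958154149 j [-0.5385  0.1925  0.4971  2.0919 -0.1172  0.8825  1.4891]
0 [-0.001 -0.181  0.001] [-0.     -0.0001  0.0001]
1 [-0.001 -0.181  0.001] [-0.     -0.0001  0.0001]
2 [-0.001 -0.181  0.001] [-0.     -0.0001  0.0001]
3 [-0.001 -0.181  0.001] [-0.     -0.0001  0.0001]
4 [-0.001 -0.181  0.001] [-0.     -0.0001  0.0001]
5 [-0.001 -0.181  0.001] [-0.     -0.0001  0.0001]
6 [-0.001 -0.181  0.001] [-0.     -0.0001  0.0001]
7 [-0.001 -0.181  0.001] [-0.     -0.0001  0.0001]
n 8
```

Emit:
play_rows(targets=[{"claw": 1,"linear": [0,-0.18,0],"rotation": [0,0,0]},{"claw": 1,"linear": [0,-0.18,0],"rotation": [0,0,0]},{"claw": 1,"linear": [0,-0.18,0],"rotation": [0,0,0]},{"claw": 1,"linear": [0,-0.18,0],"rotation": [0,0,0]},{"claw": 1,"linear": [0,-0.18,0],"rotation": [0,0,0]},{"claw": 1,"linear": [0,-0.18,0],"rotation": [0,0,0]}])

```text
time: 8.75
position: [0.5128, 0.0075, 0.0152]
tool_rot: [-1.132, 1.258, 1.128]
ft_force: [-0.5, 0.0, -1.5]
grip_width: 0.703
```

```bash
cat >>h.py <<'E'
def along():
    o=np.array([.5679,.0019]);u=np.array([np.cos(np.radians(-6.1)),np.sin(np.radians(-6.1))])
    s=get_state();P=s['position'][:2]-o;M=R.from_rotvec(s['tool_rot']).as_matrix();F=s['ft_force'];print("t",s['time'],"along,lat,z",P@u,u[0]*P[1]-u[1]*P[0],s['position'][2],"yaw",np.degrees(np.arctan2(*M[1::-1,1])),"F along",F[:2]@u,u[0]*F[1]-u[1]*F[0],F[2],s['torque'],s['grip_width'])
E
python3 -c "from h import *;along()"
```

```text
t 8.75 along,lat,z -0.05541332116935549 -0.0003160439516488537 0.015197082182055198 yaw 173.86500792704288 F along -0.5170925329018842 -0.036671075564805394 -1.5032080737909075 [ 0.0047  0.182  -0.0795] 0.7034362112957637
```

Emit:
play_rows(targets=[{"claw": 1,"linear": [0,-0.16,0],"rotation": [0,0,0]},{"claw": 1,"linear": [0,-0.16,0],"rotation": [0,0,0]},{"claw": 1,"linear": [0,-0.16,0],"rotation": [0,0,0]},{"claw": 1,"linear": [0,-0.12,0],"rotation": [0,0,0]}])

```text
time: 9.08
position: [0.5296, 0.0057, 0.0152]
tool_rot: [-1.132, 1.258, 1.128]
ft_force: [-1.6, 0.6, -2.1]
grip_width: 0.703
```

```bash
python3 -c "from h import *;along()"
```

```text
t 9.0833 along,lat,z -0.03846192134613658 -0.00028268424431207237 0.01521282560809447 yaw 173.86964613502633 F along -1.6684296534469756 0.4562881192174765 -2.087758408073479 [ 0.0357  0.1481 -0.0061] 0.7025062740764705
```

Now small steps, about 1.5 mm each, until the stop is felt.

Emit:
play_rows(targets=[{"claw": 1,"linear": [0,-0.07,0],"rotation": [0,0,0]},{"claw": 1,"linear": [0,-0.07,0],"rotation": [0,0,0]},{"claw": 1,"linear": [0,-0.07,0],"rotation": [0,0,0]},{"claw": 1,"linear": [0,-0.07,0],"rotation": [0,0,0]}])

```text
time: 9.42
position: [0.5374, 0.0048, 0.0152]
tool_rot: [-1.132, 1.258, 1.128]
ft_force: [-0.1, -0.0, -3.6]
grip_width: 0.705
```

```bash
python3 -c "from h import *;along()"
```

```text
t 9.4167 along,lat,z -0.03061479570161895 -0.00031273951845986556 0.01515221318435828 yaw 173.8722337367723 F along -0.09942286405114957 -0.024299027088571373 -3.5968284569295124 [-0.0363  0.2132 -0.0279] 0.7051951527442869
```

Emit:
play_rows(targets=[{"claw": 1,"linear": [0,-0.06,0],"rotation": [0,0,0]},{"claw": 1,"linear": [0,-0.06,0],"rotation": [0,0,0]}])

```text
time: 9.58
position: [0.5381, 0.0047, 0.0149]
tool_rot: [-1.129, 1.262, 1.133]
ft_force: [-7.8, 0.5, 5.9]
grip_width: 0.703
```

```bash
python3 -c "from h import *;along()"
```

```text
t 9.5833 along,lat,z -0.02991474104968603 -0.00037349430362748366 0.014916478531959262 yaw 173.89162221805358 F along -7.793669669790935 -0.3724630829135316 5.851940013599377 [-0.0047  1.5411 -0.0212] 0.7029664977967366
```

Contact is at 7.8 N, right at the expected home position. One more small push confirms it, then I release.

Emit:
play_rows(targets=[{"claw": 1,"linear": [0,-0.06,0],"rotation": [0,0,0]},{"claw": 1,"linear": [0,-0.02,0],"rotation": [0,0,0]}])

```text
time: 9.75
position: [0.5381, 0.0047, 0.015]
tool_rot: [-1.127, 1.265, 1.137]
ft_force: [-1.5, 0.4, -1.5]
grip_width: 0.706
```

```bash
python3 -c "from h import *;along()"
```

```text
t 9.75 along,lat,z -0.02995903373544291 -0.00038029344190282973 0.01496475332325629 yaw 173.91349187882125 F along -1.5565715818502708 0.2298873254362714 -1.4863814741720422 [-0.0969  0.1957 -0.0236] 0.7063386789073438
```

Emit:
play_rows(targets=[{"claw": 0.3,"linear": [0,0,0],"rotation": [0,0,0]},{"claw": 0,"linear": [0,0,0],"rotation": [0,0,0]},{"claw": 0,"linear": [0,0,0],"rotation": [0,0,0]},{"claw": 0,"linear": [0,0,0],"rotation": [0,0,0]},{"claw": 0,"linear": [-0.4,0,0],"rotation": [0,0,0]},{"claw": 0,"linear": [-1,0.2,0],"rotation": [0,0,0]},{"claw": 0,"linear": [-1,0.4,0],"rotation": [0,0,0]},{"claw": 0,"linear": [-1,0.4,0],"rotation": [0,0,0]},{"claw": 0,"linear": [-1,0.4,0],"rotation": [0,0,0]},{"claw": 0,"linear": [-1,0.4,0],"rotation": [0,0,0]}])

```text
time: 10.58
position: [0.4962, 0.0082, 0.1565]
tool_rot: [-1.13, 1.265, 1.129]
ft_force: [0.5, -0.5, -0.0]
grip_width: 0.999
```

```bash
python3 -c "
from h import *;along()
plan([.53,0.005,.24],174)"
```

```text
t 10.5833 along,lat,z -0.0719497315663124 -0.0013347292570464403 0.1564592280619278 yaw 173.7517847602071 F along 0.5689405264763086 -0.41727904687914485 -0.0020177883872109365 [0.0824 0.0036 0.0061] 0.9992534245558695
pos [0.4962 0.0082 0.1565] yaw 173.75 tilt 0.36 d [ 0.0338 -0.0032  0.0835] rot deg [-0.2477 -0.2791 -0.2226] t 10.5833 F [ 0.5214 -0.4754 -0.002 ] T [0.0824 0.0036 0.0061] g 0.9992534245558695 j [-0.5714  0.0346  0.5119  1.9243 -0.0138  1.1918  1.4072]
0 [-0.837 -0.336  0.001] [-0.0007 -0.0008 -0.0006]
1 [-0.836 -0.337  0.001] [-0.0007 -0.0008 -0.0006]
2 [-0.836 -0.338  0.002] [-0.0007 -0.0008 -0.0006]
3 [-0.836 -0.339  0.003] [-0.0007 -0.0008 -0.0006]
n 4
```

```bash
python3 -c "
from h import *
plan([.60,-0.002,.26],174,vmax=.035)"
```

```text
pos [0.4962 0.0082 0.1565] yaw 173.75 tilt 0.36 d [ 0.1038 -0.0102  0.1035] rot deg [-0.2477 -0.2791 -0.2226] t 10.5833 F [ 0.5214 -0.4754 -0.002 ] T [0.0824 0.0036 0.0061] g 0.9992534245558695 j [-0.5714  0.0346  0.5119  1.9243 -0.0138  1.1918  1.4072]
0 [-0.832 -0.831  0.005] [-0.0006 -0.0006 -0.0005]
1 [-0.831 -0.832  0.005] [-0.0006 -0.0006 -0.0005]
2 [-0.83  -0.832  0.005] [-0.0006 -0.0006 -0.0005]
3 [-0.83  -0.833  0.005] [-0.0006 -0.0006 -0.0005]
4 [-0.829 -0.834  0.005] [-0.0006 -0.0006 -0.0005]
n 5
```

Emit:
play_rows(targets=[{"claw": 0,"linear": [-1,-0.3,0],"rotation": [0,0,0]},{"claw": 0,"linear": [-1,-0.6,0],"rotation": [0,0,0]},{"claw": 0,"linear": [-1,-0.9,0],"rotation": [0,0,0]},{"claw": 0,"linear": [-0.9,-0.9,0],"rotation": [0,0,0]},{"claw": 0,"linear": [-0.6,-0.9,0],"rotation": [0,-0.002,0]},{"claw": 0,"linear": [0,-0.7,0],"rotation": [0,-0.002,0]},{"claw": 0,"linear": [0,0,0],"rotation": [0,0,0]},{"claw": 0,"linear": [0,0,0],"rotation": [0,0,0]}])

```text
time: 11.25
position: [0.6098, -0.0045, 0.2935]
tool_rot: [-1.131, 1.233, 1.117]
ft_force: [0.0, -0.7, 0.1]
grip_width: 0.996
```

```bash
python3 - <<'E'
from h import *
import pickle
get_image("wrist");s=get_state();im=get_image("wrist");pickle.dump(s,open("w5.pkl","wb"));cv2.imwrite("pics/w5.png",im)
plan([.60,-0.002,.26],174)
E=[.6196,-.0036,.127];q=proj(E,"wrist",s)[0];print(q)
x,y=[int(round(v)) for v in q];x0,y0=max(0,x-55),max(0,y-45);print(x0,y0)
cv2.imwrite("pics/w5c.png",cv2.resize(im[y0:y0+75,x0:x0+100],(800,600),interpolation=cv2.INTER_CUBIC))
E
```

```text
pos [ 0.6088 -0.0041  0.2926] yaw 173.79 tilt 1.42 d [-0.0088  0.0021 -0.0326] rot deg [-0.2011  0.7507  1.2065] t 11.35 F [ 0.1506 -0.5999  0.4718] T [0.0784 0.0112 0.0194] g 1.0048303462796837 j [-0.5023  0.2051  0.5593  1.4895 -0.1209  1.4564  1.5214]
0 [0.648 0.193 0.015] [-0.0011  0.0042  0.0067]
1 [0.65  0.186 0.019] [-0.0011  0.0042  0.0067]
n 2
[254.9091 177.7917]
200 133
```

View pics/w5c.png

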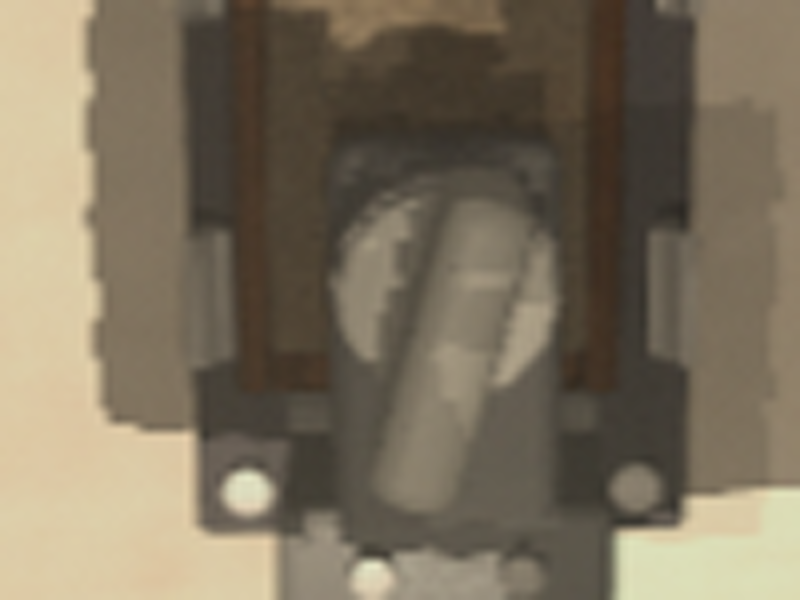

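The crop shows the wing bar's top running from (489,202) to (415,500), centred near (452,352). The stone's end is against the stop plate.

```bash
python3 - <<'E'
from h import *
import pickle
s=pickle.load(open("w5.pkl","rb"))
f=lambda l:np.array(l,float)/8+[200,133]-.5+.0625
a=ray(f([(489,202),(415,500)]),"wrist",.127,s);d=a[0]-a[1]
print(a,(a[0]+a[1])/2,np.linalg.norm(d),"bar heading",np.degrees(np.arctan2(d[1],d[0])))
fl=ray(f([(337,290),(557,290)]),"wrist",.093,s);print(fl,fl.mean(0))
al=ray(f([(333,470),(555,470)]),"wrist",.072,s);print("arm",al.mean(0))
u=[np.cos(np.radians(-6.1)),np.sin(np.radians(-6.1))]
b=ray(f([(234,290),(622,290)]),"wrist",.030,s);print("block top",b,b.mean(0))
g=ray(f([(232,290),(650,290)]),"wrist",.020,s);print("guides2",g.mean(0))
E
```

```text
[[ 0.6002  0.0042  0.127 ]
 [ 0.6371 -0.009   0.127 ]] [ 0.6186 -0.0024  0.127 ] 0.03911224620597963 bar heading 160.3454007733912
[[ 0.6173 -0.0173  0.093 ]
 [ 0.6206  0.0123  0.093 ]] [ 0.6189 -0.0025  0.093 ]
arm [ 0.6509 -0.0061  0.072 ]
block top [[ 0.6306 -0.0369  0.03  ]
 [ 0.6374  0.0244  0.03  ]] [ 0.634  -0.0062  0.03  ]
guides2 [ 0.6367 -0.0043  0.02  ]
```

```bash
python3 -c "
from h import *
plan([.619,-.0028,.16],160.3,vmax=.025)"
```

```text
pos [ 0.6088 -0.0041  0.2926] yaw 173.79 tilt 1.42 d [ 0.0102  0.0013 -0.1326] rot deg [13.4982  0.8913  1.1109] t 11.35 F [ 0.1506 -0.5999  0.4718] T [0.0784 0.0112 0.0194] g 1.0048303462796837 j [-0.5023  0.2051  0.5593  1.4895 -0.1209  1.4564  1.5214]
0 [ 0.885 -0.048  0.005] [0.025  0.0017 0.0021]
1 [ 0.885 -0.051  0.009] [0.025  0.0017 0.0021]
2 [ 0.885 -0.053  0.013] [0.025  0.0017 0.0021]
3 [ 0.885 -0.056  0.018] [0.025  0.0017 0.0021]
4 [ 0.884 -0.058  0.022] [0.025  0.0017 0.0021]
5 [ 0.884 -0.06   0.027] [0.025  0.0017 0.0021]
n 6
```

Emit:
play_rows(targets=[{"claw": 0,"linear": [0.7,-0.05,0.01],"rotation": [0.025,0.002,0.002]},{"claw": 0,"linear": [0.8,-0.05,0.01],"rotation": [0.025,0.002,0.002]},{"claw": 0,"linear": [0.8,-0.05,0.01],"rotation": [0.025,0.002,0.002]},{"claw": 0,"linear": [0.8,-0.05,0.02],"rotation": [0.025,0.002,0.002]},{"claw": 0,"linear": [0.8,-0.06,0.02],"rotation": [0.025,0.002,0.002]},{"claw": 0,"linear": [0.8,-0.06,0.02],"rotation": [0.025,0.001,0.001]},{"claw": 0,"linear": [0,0,0],"rotation": [0,0,0]},{"claw": 0,"linear": [0,0,0],"rotation": [0,0,0]}])

```text
time: 12.02
position: [0.6101, -0.0007, 0.1712]
tool_rot: [-0.942, 1.356, 0.95]
ft_force: [-0.2, -0.0, -0.1]
grip_width: 0.999
```

```bash
python3 -c "
from h import *
plan([.619,-.0028,.101],160.3,vmax=.02)"
```

```text
pos [ 0.6101 -0.0007  0.1712] yaw 159.8 tilt 0.26 d [ 0.0089 -0.0021 -0.0702] rot deg [-0.4985  0.1131 -0.2374] t 12.0167 F [-0.2285 -0.0071 -0.1054] T [ 0.0205 -0.0213  0.0168] g 0.9990162046083948 j [-0.5137  0.2944  0.5723  1.6403 -0.1692  1.2593  1.3099]
0 [ 0.702 -0.094  0.01 ] [-0.0014  0.0003 -0.0007]
1 [ 0.702 -0.093  0.01 ] [-0.0014  0.0003 -0.0007]
2 [ 0.702 -0.092  0.01 ] [-0.0014  0.0003 -0.0007]
3 [ 0.702 -0.092  0.01 ] [-0.0014  0.0003 -0.0007]
n 4
```

Emit:
play_rows(targets=[{"claw": 0,"linear": [0.6,-0.1,0.01],"rotation": [-0.001,0,0]},{"claw": 0,"linear": [0.6,-0.1,0.01],"rotation": [-0.001,0,0]},{"claw": 0,"linear": [0.6,-0.1,0.01],"rotation": [-0.001,0,0]},{"claw": 0,"linear": [0.3,-0.1,0.01],"rotation": [-0.001,0,0]},{"claw": 0,"linear": [0,0,0],"rotation": [0,0,0]},{"claw": 0,"linear": [0,0,0],"rotation": [0,0,0]}])

```text
time: 12.52
position: [0.6207, -0.002, 0.1221]
tool_rot: [-0.951, 1.345, 0.957]
ft_force: [-0.1, 0.0, 0.2]
grip_width: 0.999
```

```bash
python3 -c "
from h import *
plan([.619,-.0028,.101],160.3,vmax=.02)"
```

```text
pos [ 0.6207 -0.002   0.1221] yaw 160.51 tilt 0.41 d [-0.0017 -0.0008 -0.0211] rot deg [0.2069 0.4093 0.0215] t 12.5167 F [-0.1247  0.0145  0.1653] T [-0.0636 -0.003  -0.0128] g 0.9988431801470092 j [-0.4895  0.3547  0.5583  1.6728 -0.2085  1.1699  1.3528]
0 [ 0.422  0.026 -0.029] [0.0011 0.0023 0.0001]
1 [ 0.422  0.026 -0.028] [0.0011 0.0023 0.0001]
n 2
```

Emit:
play_rows(targets=[{"claw": 0,"linear": [0.4,0.05,-0.04],"rotation": [0.001,0.003,0]},{"claw": 0,"linear": [0.35,0.05,-0.04],"rotation": [0.001,0.002,0]},{"claw": 0,"linear": [0,0,0],"rotation": [0,0,0]},{"claw": 0,"linear": [0,0,0],"rotation": [0,0,0]}])

```text
time: 12.85
position: [0.6187, -0.003, 0.1042]
tool_rot: [-0.955, 1.35, 0.95]
ft_force: [-1.2, -0.0, 0.3]
grip_width: 1.001
```

```bash
python3 -c "
from h import *
plan([.619,-.0028,.101],160.3,vmax=.02)"
```

```text
pos [ 0.6187 -0.003   0.1042] yaw 160.33 tilt 0.21 d [ 0.0003  0.0002 -0.0032] rot deg [0.0343 0.0233 0.2049] t 12.85 F [-1.206  -0.0336  0.3403] T [ 0.0366 -0.0253  0.007 ] g 1.0014388394353377 j [-0.4913  0.3676  0.5562  1.6961 -0.2101  1.1344  1.3512]
0 [ 0.127 -0.009  0.013] [0.0004 0.0003 0.0023]
n 1
```

Emit:
play_rows(newtons=50, targets=[{"claw": 0,"linear": [0.1,0,0],"rotation": [0,0,0]},{"claw": 1,"linear": [0,0,0],"rotation": [0,0,0]},{"claw": 1,"linear": [0,0,0],"rotation": [0,0,0]},{"claw": 1,"linear": [0,0,0],"rotation": [0,0,0]},{"claw": 1,"linear": [0,0,0],"rotation": [0,0,0]},{"claw": 1,"linear": [0,0,0],"rotation": [0,0,0]},{"claw": 1,"linear": [0,0,0],"rotation": [0,0,0]},{"claw": 1,"linear": [0,0,0],"rotation": [0,0,0]},{"claw": 1,"linear": [0,0,0],"rotation": [0,0,0]},{"claw": 1,"linear": [0,0,0],"rotation": [0,0,0]}])

```text
time: 13.68
position: [0.6195, -0.003, 0.1028]
tool_rot: [-0.955, 1.348, 0.949]
ft_force: [-0.5, -0.6, -0.5]
grip_width: 0.401
```

```bash
cat >>h.py <<'E'
def tq(n=6):
    L=[]
    for i in range(n):
        s=get_state();L.append(np.r_[s['ft_force'],s['torque'],s['joint_torque'][6]])
        if i<n-1: im=get_image("scene")
    L=np.array(L);M=R.from_rotvec(s['tool_rot']).as_matrix()
    print("t",s['time'],"pos",s['position'],"yaw",np.degrees(np.arctan2(*M[1::-1,1])).round(2),"tilt",(np.degrees(np.arccos(-M[2,0]))).round(2),"F",L[:,:3].mean(0),"T",L[:,3:6].mean(0),"sdTz",L[:,5].std(),"j7t",L[:,6].mean(),"g",s['grip_width'],"j",s['joint_positions'])
E
python3 -c "from h import *;tq()"
```

```text
t 13.9333 pos [ 0.6195 -0.003   0.1027] yaw 160.34 tilt 0.31 F [-0.2732  0.0385  0.0862] T [ 0.0005 -0.0172 -0.0075] sdTz 0.01269850345801687 j7t 1.1361339602444787e-06 g 0.17272642733715676 j [-0.4905  0.3691  0.5555  1.6973 -0.2117  1.1299  1.3524]
```

Emit:
play_rows(targets=[{"claw": 1,"linear": [0,0,0],"rotation": [0,0,0]},{"claw": 1,"linear": [0,0,0],"rotation": [0,0,0]},{"claw": 1,"linear": [0,0,0],"rotation": [0,0,0]}])

```text
time: 14.18
position: [0.6197, -0.0022, 0.1028]
tool_rot: [-0.954, 1.347, 0.949]
ft_force: [-0.1, 1.1, 0.5]
grip_width: 0.132
```

```bash
python3 -c "from h import *;tq(4)"
```

```text
t 14.3333 pos [ 0.6197 -0.0022  0.1028] yaw 160.32 tilt 0.35 F [-0.1445  0.3596  0.4102] T [ 0.0265  0.0104 -0.1596] sdTz 0.025705064153492482 j7t 0.16525336308404803 g 0.12976892235540322 j [-0.4908  0.3691  0.5552  1.6971 -0.2127  1.1297  1.3518]
```

Emit:
play_rows(targets=[{"claw": 1,"linear": [0.005,0,0],"rotation": [0.03,0,0]},{"claw": 1,"linear": [0.008,0,0],"rotation": [0.04,0,0]},{"claw": 1,"linear": [0.008,0,0],"rotation": [0.04,0,0]},{"claw": 1,"linear": [0.008,0,0],"rotation": [0.04,0,0]},{"claw": 1,"linear": [0.008,0,0],"rotation": [0.04,0,0]},{"claw": 1,"linear": [0.008,0,0],"rotation": [0.04,0,0]}])

```text
time: 14.83
position: [0.6198, -0.0019, 0.1017]
tool_rot: [-0.671, 1.46, 0.666]
ft_force: [-0.2, 0.1, 0.1]
grip_width: 0.135
```

```bash
python3 -c "from h import *;tq(4)"
```

```text
t 14.9833 pos [ 0.6198 -0.0019  0.1017] yaw 139.33 tilt 0.35 F [ 0.0273 -0.034   0.2921] T [-0.0148 -0.0017  0.0314] sdTz 0.07136865691726489 j7t -0.07049647159874439 g 0.13061085825902416 j [-0.5419  0.3818  0.6197  1.6996 -0.2414  1.1312  1.0069]
```

Emit:
play_rows(targets=[{"claw": 1,"linear": [0.008,0,0],"rotation": [0.04,0,0]},{"claw": 1,"linear": [0.008,0,0],"rotation": [0.04,0,0]},{"claw": 1,"linear": [0.008,0,0],"rotation": [0.04,0,0]},{"claw": 1,"linear": [0.008,0,0],"rotation": [0.04,0,0]},{"claw": 1,"linear": [0.008,0,0],"rotation": [0.04,0,0]},{"claw": 1,"linear": [0.008,0,0],"rotation": [0.04,0,0]}])

```text
time: 15.48
position: [0.6201, -0.0017, 0.1006]
tool_rot: [-0.381, 1.531, 0.378]
ft_force: [-0.4, 0.3, 0.4]
grip_width: 0.135
```

```bash
sed -i 's/"sdTz",L\[:,5\].std()/"Tzs",L[:,5]/' h.py; python3 -c "from h import *;tq(3)"
```

```text
t 15.5833 pos [ 0.6201 -0.0017  0.1006] yaw 117.86 tilt 0.38 F [0.1676 0.1989 0.3364] T [-0.0927  0.0167  0.1137] Tzs [0.1971 0.0732 0.0709] j7t -0.05868381354957819 g 0.13560250669093632 j [-0.5943  0.3975  0.6879  1.7023 -0.2744  1.1335  0.6573]
```

Emit:
play_rows(targets=[{"claw": 1,"linear": [0.008,0,0],"rotation": [0.04,0,0]},{"claw": 1,"linear": [0.008,0,0],"rotation": [0.04,0,0]},{"claw": 1,"linear": [0.008,0,0],"rotation": [0.04,0,0]},{"claw": 1,"linear": [0.008,0,0],"rotation": [0.04,0,0]},{"claw": 1,"linear": [0.008,0,0],"rotation": [0.04,0,0]}])

```text
time: 16.0
position: [0.6204, -0.0016, 0.0997]
tool_rot: [-0.141, 1.559, 0.139]
ft_force: [0.9, -0.2, 0.2]
grip_width: 0.134
```

```bash
python3 -c "from h import *;tq(2)"
```

```text
t 16.05 pos [ 0.6203 -0.0016  0.0997] yaw 100.06 tilt 0.41 F [ 1.067  -0.0791  0.5379] T [-0.0703  0.0702  0.1865] Tzs [0.2353 0.1377] j7t 0.15226922929286957 g 0.12925349687146653 j [-0.638   0.4132  0.7464  1.7043 -0.3049  1.1367  0.37  ]
```

Emit:
play_rows(targets=[{"claw": 1,"linear": [0.007,0,0],"rotation": [0.035,0,0]},{"claw": 1,"linear": [0.007,0,0],"rotation": [0.035,0,0]},{"claw": 1,"linear": [0.007,0,0],"rotation": [0.035,0,0]},{"claw": 1,"linear": [0.007,0,0],"rotation": [0.035,0,0]}])

```text
time: 16.38
position: [0.6205, -0.0015, 0.0991]
tool_rot: [0.027, 1.563, -0.028]
ft_force: [0.2, 0.3, -0.1]
grip_width: 0.131
```

```bash
python3 -c "from h import *;tq(2)"
```

```text
t 16.4333 pos [ 0.6205 -0.0015  0.099 ] yaw 87.84 tilt 0.43 F [0.2131 0.2176 0.3299] T [-0.0777  0.0634  0.167 ] Tzs [0.2243 0.1097] j7t 0.09406017372384667 g 0.1327523716501964 j [-0.6685  0.4258  0.7881  1.7056 -0.3277  1.1397  0.1741]
```

Emit:
play_rows(targets=[{"claw": 1,"linear": [0.007,0,0],"rotation": [0.035,0,0]},{"claw": 1,"linear": [0.007,0,0],"rotation": [0.035,0,0]},{"claw": 1,"linear": [0.007,0,0],"rotation": [0.035,0,0]}])

```text
time: 16.68
position: [0.6206, -0.0015, 0.0986]
tool_rot: [0.152, 1.558, -0.152]
ft_force: [0.3, 0.4, -0.3]
grip_width: 0.134
```

```bash
python3 -c "from h import *;tq(2)"
```

```text
t 16.7333 pos [ 0.6207 -0.0016  0.0986] yaw 78.73 tilt 0.44 F [0.3127 0.5447 0.1594] T [-0.0674  0.059   0.2215] Tzs [0.2708 0.1722] j7t 0.09657350135967135 g 0.13383094113362679 j [-0.6911  0.4362  0.8199  1.7066 -0.3458  1.1425  0.0289]
```

Emit:
play_rows(targets=[{"claw": 1,"linear": [0.006,0,0],"rotation": [0.035,0,0]},{"claw": 1,"linear": [0.006,0,0],"rotation": [0.035,0,0]}])

```text
time: 16.9
position: [0.6207, -0.0016, 0.0983]
tool_rot: [0.235, 1.55, -0.235]
ft_force: [0.6, 0.2, -0.6]
grip_width: 0.137
```

```bash
python3 -c "from h import *;tq(2)"
```

```text
t 16.95 pos [ 0.6207 -0.0015  0.0982] yaw 72.67 tilt 0.45 F [ 0.7431 -0.007  -0.1022] T [-0.0831  0.0515  0.1337] Tzs [0.151  0.1165] j7t 0.07597197080031037 g 0.13184867399696565 j [-0.7062  0.4437  0.8412  1.7073 -0.3585  1.1446 -0.0671]
```

Still running free at 1.53 rad in total. I'll continue.

Emit:
play_rows(targets=[{"claw": 1,"linear": [0.006,0,0],"rotation": [0.035,0,0]},{"claw": 1,"linear": [0.006,0,0],"rotation": [0.035,0,0]},{"claw": 1,"linear": [0.006,0,0],"rotation": [0.035,0,0]}])

```text
time: 17.2
position: [0.6209, -0.0016, 0.0978]
tool_rot: [0.359, 1.533, -0.358]
ft_force: [0.2, 0.1, 0.2]
grip_width: 0.133
```

```bash
python3 -c "from h import *;tq(2)"
```

```text
t 17.25 pos [ 0.6209 -0.0016  0.0978] yaw 63.64 tilt 0.46 F [0.4097 0.2441 0.2841] T [-0.1007  0.0549  0.1814] Tzs [0.2173 0.1455] j7t 0.08919846033677459 g 0.13614595637290816 j [-0.7285  0.4556  0.8735  1.7081 -0.3782  1.1482 -0.2098]
```

Total is 1.69 rad, with a moving torque of about 0.22.

Emit:
play_rows(targets=[{"claw": 1,"linear": [0.006,0,0],"rotation": [0.035,0,0]},{"claw": 1,"linear": [0.006,0,0],"rotation": [0.035,0,0]},{"claw": 1,"linear": [0.006,0,0],"rotation": [0.035,0,0]}])

```text
time: 17.5
position: [0.621, -0.0016, 0.0973]
tool_rot: [0.482, 1.509, -0.48]
ft_force: [1.0, -0.3, 0.2]
grip_width: 0.131
```

```bash
python3 -c "from h import *;tq(2)"
```

```text
t 17.55 pos [ 0.621  -0.0017  0.0973] yaw 54.63 tilt 0.47 F [ 0.8051 -0.1296  0.401 ] T [-0.0742  0.0732  0.1759] Tzs [0.2063 0.1454] j7t 0.08591791614890099 g 0.13316986196964575 j [-0.7505  0.4686  0.9062  1.709  -0.3988  1.1524 -0.3512]
```

Emit:
play_rows(targets=[{"claw": 1,"linear": [0.006,0,0],"rotation": [0.035,0,0]},{"claw": 1,"linear": [0.006,0,0],"rotation": [0.035,0,0]},{"claw": 1,"linear": [0.006,0,0],"rotation": [0.035,0,0]}])

```text
time: 17.8
position: [0.6211, -0.0018, 0.0969]
tool_rot: [0.604, 1.477, -0.601]
ft_force: [1.0, -1.0, -0.5]
grip_width: 0.134
```

```bash
python3 -c "from h import *;tq(2)"
```

```text
t 17.85 pos [ 0.6211 -0.0017  0.0968] yaw 45.65 tilt 0.47 F [ 0.8292 -0.4774 -0.952 ] T [-0.098   0.1175  0.178 ] Tzs [0.2078 0.1482] j7t 0.08328498573973775 g 0.13017950135532996 j [-0.7722  0.4827  0.939   1.7099 -0.4206  1.1573 -0.4914]
```

Emit:
play_rows(targets=[{"claw": 1,"linear": [0.006,0,0],"rotation": [0.035,0,0]},{"claw": 1,"linear": [0.006,0,0],"rotation": [0.035,0,0]},{"claw": 1,"linear": [0.006,0,0],"rotation": [0.035,0,0]}])

```text
time: 18.1
position: [0.6212, -0.0019, 0.0966]
tool_rot: [0.725, 1.439, -0.721]
ft_force: [0.6, 0.2, 0.5]
grip_width: 0.136
```

```bash
python3 -c "from h import *;tq(2)"
```

```text
t 18.15 pos [ 0.6212 -0.0019  0.0965] yaw 36.69 tilt 0.47 F [ 0.2347 -0.1687  0.6342] T [-0.1066  0.1573  0.2412] Tzs [0.2382 0.2442] j7t 0.0032521365210413933 g 0.1349890080512701 j [-0.7933  0.4978  0.9722  1.7105 -0.4434  1.1632 -0.6306]
```

Emit:
play_rows(targets=[{"claw": 1,"linear": [0.003,0,0],"rotation": [0.03,0,0]},{"claw": 1,"linear": [0,0,0],"rotation": [0.03,0,0]}])

```text
time: 18.32
position: [0.6212, -0.0019, 0.0965]
tool_rot: [0.792, 1.414, -0.788]
ft_force: [1.0, -0.3, -1.0]
grip_width: 0.133
```

```bash
python3 -c "from h import *;tq(3)"
```

```text
t 18.4167 pos [ 0.6212 -0.0019  0.0965] yaw 31.85 tilt 0.47 F [ 1.0907  0.2249 -0.6807] T [-0.089   0.1172  0.3042] Tzs [0.3381 0.338  0.2364] j7t -0.27955401223152876 g 0.13072969470025422 j [-0.8049  0.5065  0.9905  1.7107 -0.4559  1.167  -0.7057]
```

Emit:
play_rows(targets=[{"claw": 1,"linear": [0,0,0],"rotation": [0.03,0,0]}])

```text
time: 18.5
position: [0.6213, -0.0019, 0.0965]
tool_rot: [0.824, 1.401, -0.82]
ft_force: [1.5, 0.2, -0.4]
grip_width: 0.138
```

```bash
python3 -c "from h import *;tq(4)"
```

```text
t 18.65 pos [ 0.6213 -0.002   0.0965] yaw 29.37 tilt 0.47 F [ 0.7772 -0.4163 -0.3234] T [-0.1349  0.0773  0.3074] Tzs [0.3469 0.3305 0.2808 0.2713] j7t -0.18459844635799527 g 0.1300003754480911 j [-0.8106  0.5109  0.9997  1.7108 -0.4623  1.169  -0.7441]
```

Emit:
play_rows(targets=[{"claw": 1,"linear": [0,0,0],"rotation": [0.03,0,0]}])

```text
time: 18.73
position: [0.6213, -0.0019, 0.0965]
tool_rot: [0.858, 1.387, -0.854]
ft_force: [1.1, 0.4, -0.4]
grip_width: 0.134
```

```bash
python3 -c "from h import *;tq(4)"
```

```text
t 18.8833 pos [ 0.6213 -0.002   0.0965] yaw 26.84 tilt 0.48 F [ 1.0005 -0.5059 -0.3063] T [-0.1376  0.1035  0.2993] Tzs [0.3322 0.3444 0.2725 0.2481] j7t -0.1702103647403419 g 0.13698803142477675 j [-0.8165  0.5156  1.0092  1.711  -0.469   1.1711 -0.7832]
```

The torque has held level at 0.34 to 0.35 over the last 0.09 rad, with no sinking, so the clutch has slipped. I'll let go and lift clear.

Emit:
play_rows(targets=[{"claw": 0.7,"linear": [0,0,0],"rotation": [0,0,0]},{"claw": 0.5,"linear": [0,0,0],"rotation": [0,0,0]},{"claw": 0.4,"linear": [0,0,0],"rotation": [0,0,0]},{"claw": 0.4,"linear": [0,0,0],"rotation": [0,0,0]},{"claw": 0.4,"linear": [-0.3,0,0],"rotation": [0,0,0]},{"claw": 0.4,"linear": [-0.8,0,0],"rotation": [0,0,0]},{"claw": 0.4,"linear": [-1,0,0],"rotation": [0,0,0]},{"claw": 0.4,"linear": [-1,0,0],"rotation": [0,0,0]},{"claw": 0.4,"linear": [-1,0,0],"rotation": [0,0,0]},{"claw": 0.4,"linear": [-1,0,0],"rotation": [0,0,0]}])

```text
time: 19.72
position: [0.6151, -0.0019, 0.2245]
tool_rot: [0.852, 1.4, -0.86]
ft_force: [0.2, -0.6, -0.1]
grip_width: 0.592
```

```bash
python3 -c "
from h import *
plan([.60,-0.002,.26],60,vmax=.035)"
```

```text
pos [ 0.6151 -0.0019  0.2245] yaw 27.03 tilt 0.36 d [-0.0151 -0.0001  0.0355] rot deg [-32.9726  -0.1486   0.3343] t 19.7167 F [ 0.2061 -0.621  -0.1231] T [-0.0869  0.0461  0.0061] g 0.5920575436604241 j [-0.8791  0.4034  1.0925  1.5657 -0.3583  1.3991 -0.8548]
0 [-0.236 -0.091 -0.045] [-0.0611 -0.0003  0.0006]
1 [-0.236 -0.086 -0.054] [-0.0611 -0.0003  0.0006]
2 [-0.236 -0.081 -0.062] [-0.0611 -0.0003  0.0006]
3 [-0.237 -0.074 -0.069] [-0.0611 -0.0003  0.0006]
4 [-0.237 -0.067 -0.076] [-0.0611 -0.0003  0.0006]
5 [-0.237 -0.059 -0.082] [-0.0611 -0.0003  0.0006]
n 6
```

```bash
python3 - <<'E'
from h import *
get_image("wrist");s=get_state();im=get_image("wrist");sc=get_image("scene");sd=get_image("side")
q=proj([.6196,-.0025,.12],"wrist",s)[0];print(q,s['position'])
x,y=[int(round(v)) for v in q];x0,y0=max(0,x-55),max(0,y-50);print(x0,y0)
A=cv2.resize(im[y0:y0+100,x0:x0+110],(550,500),interpolation=cv2.INTER_CUBIC)
B=np.vstack([cv2.resize(sc[150:235,215:300][:85],(250,250),interpolation=cv2.INTER_CUBIC),cv2.resize(sd[140:225,215:300],(250,250),interpolation=cv2.INTER_CUBIC)])
cv2.imwrite("pics/fin.png",np.hstack([A,B]))
a0=cv2.imread("pics/scene0.png");d=cv2.absdiff(a0,sc).max(2)
E
```

```text
[255.2214 184.6246] [ 0.618  -0.0026  0.2301]
200 135
```

View pics/fin.png

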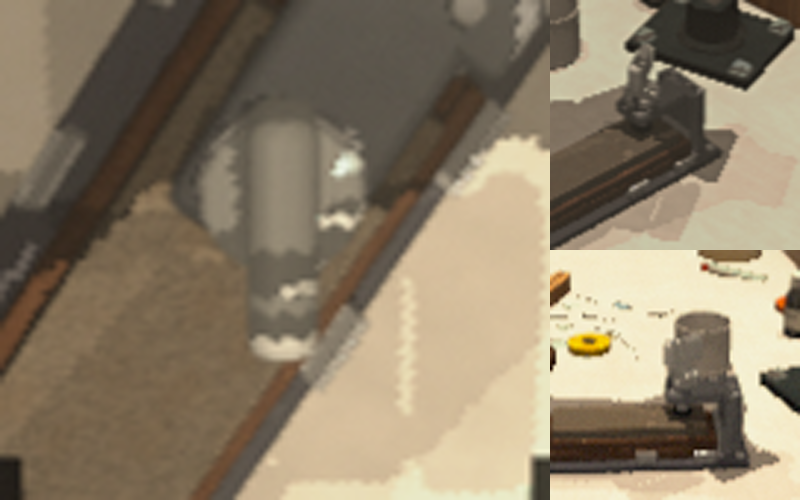

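The final view shows the bar still at the angle where I let go, the stone home between the guides under the pad, and the gripper well clear. I'm handing in.

```bash
python3 -c "
from bench import *
s=get_state();print(s['time'],s['position'],s['ft_force']);print(close_job())"
```

```text
19.9167 [ 0.61578123 -0.00190966  0.22384416] [ 0.22286492  0.11513049 -0.2478708 ]
the job is handed in; nothing more can be done
None
```

The oilstone is home against the end stop, the thumbscrew is tightened to just past first clutch slip, and the job was handed in at about 20 s.

- **Stone:** I laid it on the bed about 83 mm short of home and slid it in. It met the stop at 7.8 N, and a second small push moved it no further. The block's end sits at the stop plate in the wrist view.
- **Screw:** I turned it clockwise in one grasp, about 2.33 rad in all. Free-running torque was about 0.2 N m. From about 2.24 rad it held level at 0.33 to 0.35 N m with no more sinking, and I turned only 0.09 rad further. I then let go and lifted clear, and the last view shows the bar still at its release angle.
- **Slip amount:** I put it at 0.09 to 0.2 rad, and at most 0.33 rad in the worst case, inside the 0.06 to 0.4 rad limits. This comes from torque and angle only, because the drum's index rib could not be seen in the pictures. The plateau was slightly below the stated 0.36 N m.
- **Disagreements:** The fixed and wrist cameras differed by up to about 7 mm in y, so I went between them. The slide showed no sideways force.
- **Bystanders:** Nothing else was handled. I did not measure the bystanders' positions again at the end.

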